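# Lay up one more embedding cassette from the tilt-out bin

## Robot

A 6-joint arm with a two-finger parallel gripper is mounted at the origin on a cart in front of the work surface, level with it; the furniture and walls round the work are solid. World frame = base frame: x ahead of the robot, y to its left, z up, the work surface at z = 0. Lengths are in m, angles in rad, forces in N, time in s.
With the tool pointing down it reaches from about 0.25 to 0.775 m from the base axis. Payload 4 kg.
Tool frame: the origin (TCP) lies at the very end of the fingers, on their centre line; the grasp point (between the pads) lies 19 mm behind it (env.hold_point_z is the distance from the TCP to the grasp point, in m); z points along the fingers, y is the direction in which the jaws open and shut (so a half turn about z gives the same grasp; the last joint's range is limited). The gripper opens to 94 mm and grips with 3 to 60 N. Pads are 16 mm wide; open, the fingers measure 119 mm over their backs; the gripper's body (75 mm by 177 mm) begins 78 mm behind the grasp point.
Start: joints at [1.141, 0.087, 1.371, -0, 1.684, -0.103], TCP at [0.177, 0.521, 0.206] pointing down, gripper open.
Joint ranges: [-3.1, 3.1], [-0.76, 2.03], [0.27, 2.55], [-1.08, 4.22], [0.17, 2.65], [-2.57, 2.57]. Speed limits (rad/s): [2.79, 2.79, 3.14, 3.14, 3.14, 3.14].

## Interface

Orientations are given as a 3x3 rotation matrix whose columns are the frame's x, y, z axes.
In Python, from workcell import env gives the robot as it stands.
- The arm moves only by the shell command python3 -m creep 'ROWS' [OPENING] [FORCE]. ROWS is JSON, one flat list of numbers, 4 for each row, row after row: the shift along the tool's x, y, z each as a share of 0.1 m, from -1 to 1, then the turn about the tool's z as a share of 2 rad, from -1 to 1. In form: [dx, dy, dz, twist, dx, dy, dz, twist, ...]. A call has 1 to 20 rows; each row is the pose to reach, as a shift and turn from the pose measured when the call began, along the tool's axes at that moment; what a row does not reach only later rows make up. A row lasts 1/8 s, in which the tool goes at most 62.5 mm and 10.7 degrees, less where a joint would pass 70% of its speed; a pose out of reach is approached as far as the arm can. A call with a number of a shift or a turn outside -1 to 1 is refused whole. A call with a gripper value outside its range is refused whole. OPENING is the opening, from -1 (shut) to 1 (fully open), set as the call begins (- or left out, the last holds). The fingers move at their own pace and stop on an object; FORCE is the grip in N (left out, the last holds). Time passes only in rows, so rows that repeat a pose let the fingers close. It gives the time, the measured TCP pose, the force and the opening at its end, in the units of the state.
- env.get_state(): the state, without advancing time (a new reading comes with each control period).
- env.read_camera(name): name is "scene" or "top"; returns a dict with "frame" (384x512x3 uint8, blue, green, red), "K" (3x3 intrinsics, pixels), "pose" (4x4, takes a point from camera to world coordinates). Camera axes: x right, y up, looking along -z (the intrinsics and any distortion apply to the point x, -y, -z); pixel columns grow to the right and rows downward; lengths in m; the calibration is good to about 2 mm. A picture is of the moment at which its call begins. There is no depth.
- env.close_job(): hands the job in, once; it reports no verdict.
The state is a dict: "time": time; "qpos": joint angles; "qvel": joint speeds; "tau": joint torques, N m; "tool_pos": TCP position; "tool_rot": TCP orientation; "contact_force": force on the tool from outside, world axes, zero at the start; "ft_torque": the same for the moment, N m; "gripper_width": finger opening in m.
Only numpy, scipy, OpenCV 4.12 (cv2) and the standard library are available. Lean on these libraries where they do the work, as an engineer would, in place of code of your own. Each camera call takes 0.05 s, during which the arm holds its last target.

## Task

The last loose embedding cassette lies in one of the two clear tilt-out bins. Pull that bin forward by its handle until it is fully tilted out, take the cassette and lay it flat and square on top of the pile of cassettes next to the lidded specimen jar (not the pile next to the brown dropper bottle), lowering it gently and letting go only once it rests on the pile. Leave both bins fully shut, and do not shift the piles, the jar or the bottle.

Things in the scene. Friction and masses are not known exactly. Their poses are not given: they have to be found in the camera images.
- bank: white bench unit with two clear tilt-out bins side by side over a dummy drawer front, 95 deep x 254 wide x 150 mm high, fixed; origin at the centre of its underside, x to its back (handles face -x), y to its left seen from the robot, z up. The upper front slopes back; the roof begins 47 mm behind the bins' pivots, so nothing can be taken out while a bin is shut
- bin_left (a joint): tilt of the left bin (+y side of the bank) about its bottom pivot, rad: 0 = shut, 0.85 = fully tilted out against its stop, its top coming towards -x of the bank. Stiff pivot: it stays where it is left; up to about 8 N at the handle moves it either way
- bin_right (a joint): tilt of the right bin (-y side of the bank), as bin_left
- bin_left_handle (a point): centre of the left bin's handle: a steel bow; its grip, 9 mm thick and 56 mm long, runs along the bank's y, 35 mm off the front panel; when shut it is 4.4 mm behind (+x of the bank) the pivot and 64.3 mm above it. It moves with the bin and can be pinched from straight above at every tilt. x, y, z are the bin's axes: the bank's when shut, tilting with the bin
- bin_right_handle (a point): the same for the right bin
- bin_left_hinge (a point): pivot axis of the left bin, at the foot of its front panel, 90 mm above the worktop, running along the bank's y; axes as those of the handle. The front panel is 5 mm thick and 70 mm long; it leans back 0.70 rad when shut and forward 0.15 rad when fully out
- bin_right_hinge (a point): the same for the right bin
- bin_left_floor (a point): middle of the upper side of the left bin's flat floor, 110 mm wide and 68 mm long, from the pivot to a 23 mm high rear wall, with a 4 mm high cross rib 13 mm from the pivot; it falls to the rear by 0.40 rad when shut and to the front by 0.45 rad when the bin is fully out. Axes as those of the handle
- bin_right_floor (a point): the same for the right bin
- cassette: the loose embedding cassette in one bin (the other holds a blue cap): flat white slatted plastic box, 41 x 28.5 x 7 mm (x, y, z), 10 g; origin at the centre of its underside, z up through the slatted lid. Lies on the bin's floor, lid up, x from front to back, and may slide to the front rib as the bin tilts. Once out, grip its 28.5 mm sides, coming down leaning 0.1 to 0.3 rad, as the panel leans
- low_1: bottom cassette of the low pile: two loose cassettes like the one above, stacked; origin at the centre of its underside, on the worktop. It stands next to the specimen jar or next to the dropper bottle
- low_2: top cassette of the low pile; its upper face is 7 mm above its origin
- high_1: bottom cassette of the high pile: four loose cassettes, stacked; as low_1
- high_4: top cassette of the high pile; its upper face is 7 mm above its origin
- specimen_jar: translucent specimen jar with a flat white lid, 43 mm across, 48 mm high, standing about 75 mm (centre to centre) beyond one of the two piles, off a short end of its cassettes; origin at the centre of its foot, z up
- microscope: the microscope that stands fixed behind and between the piles and the bank: an obstacle about 240 mm wide and 410 mm high; origin at the centre of its foot; its stage and eyepieces reach about 120 mm towards the robot from there. Pass in front of it when going from one side to the other (an arm drawn in to about 0.41 m from the base axis clears it)
- dropper_bottle: small brown dropper bottle with a black cap, 34 mm across, 70 mm high, standing in the same way by the other pile; origin at the centre of its foot, z up
There are look-alikes about, which are no part of the job. Leave any pink or purple look-alike of the low_2 alone.

How it is judged:
By the outcome, as a careful person would: the job done as asked, in the order asked, and still so for the second after the job is handed in, with the robot touching nothing.
It also fails if it takes over 72 s, if anything falls off the work surface, if the arm or the gripper's body presses on something with over 40 N, if the wrist force passes 120 N, or if a joint passes its speed limit or range.

## Working session

There is one attempt and no reset: what is moved stays moved. The work goes in short steps, Python scripts to look and compute and a shell command to move; the robot and the scene stay as the last step left them, time stands still between calls to the robot, and variables do not carry over. Pictures are saved under pics/ and viewed, and the job is handed in when it is done.

```bash
mkdir -p pics; ls
python3 - <<'E'
from workcell import env
import cv2
for n in("scene","top"):
    r=env.read_camera(n); cv2.imwrite(f"pics/{n}0.png",r["frame"]); print(n,r["K"].tolist(),r["pose"].round(4).tolist(),[k for k in r])
print(env.get_state(),env.hold_point_z)
E
```

```text
pics
scene [[484.5754976466645, 0.0, 259.4834314408024], [0.0, 484.5754976466645, 197.05815564339812], [0.0, 0.0, 1.0]] [[0.8164, 0.3504, -0.4591, -0.0681], [-0.5775, 0.4843, -0.6572, -0.8056], [-0.0079, 0.8017, 0.5977, 0.8843], [0.0, 0.0, 0.0, 1.0]] ['frame', 'K', 'pose']
top [[496.42586403168576, 0.0, 259.65245792279734], [0.0, 496.42586403168576, 191.8669438713846], [0.0, 0.0, 1.0]] [[0.0248, 0.9957, -0.0888, 0.4133], [-0.9997, 0.0246, -0.0032, 0.0352], [-0.001, 0.0889, 0.996, 1.4565], [0.0, 0.0, 0.0, 1.0]] ['frame', 'K', 'pose']
{'time': 0.1, 'qpos': array([ 1.14089958e+00,  8.78735794e-02,  1.37206039e+00, -2.50562716e-05,
        1.68358312e+00, -1.03108808e-01]), 'qvel': array([ 2.48413129e-04, -6.70199080e-04, -6.62305313e-03,  8.83709499e-04,
        3.34192677e-04,  5.37787246e-05]), 'tau': array([ 3.20443127e-03, -3.41252553e+01, -3.03301942e+01,  7.20605417e-02,
        3.04056890e-02, -1.10463941e-04]), 'tool_pos': array([0.17636934, 0.52045237, 0.204447  ]), 'tool_rot': array([[-9.47077341e-01,  3.21004521e-01, -7.79428449e-04],
       [ 3.21005421e-01,  9.47075722e-01, -1.75970475e-03],
       [ 1.73304579e-04, -1.91677726e-03, -9.99998148e-01]]), 'contact_force': array([-0.19596549,  0.00953657,  0.00188253]), 'ft_torque': array([ 0.01329941,  0.05233816, -0.00598539]), 'gripper_width': 0.09396140895555784} 0.0188
```

View pics/scene0.png

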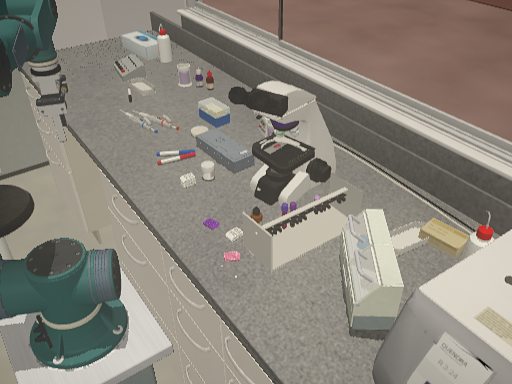

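View pics/top0.png

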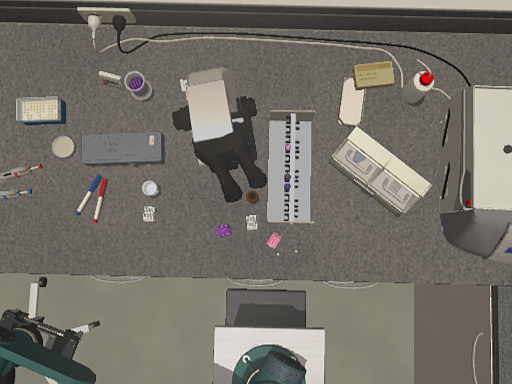

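```bash
cat > h.py <<'E'
import numpy as np,cv2
from workcell import env
def cam(n):
    r=env.read_camera(n); return r["frame"],np.array(r["K"]),np.array(r["pose"])
def ray(K,P,u,v):
    d=np.array([(u-K[0,2])/K[0,0],-(v-K[1,2])/K[1,1],-1.]); return P[:3,3],P[:3,:3]@d
def onz(K,P,u,v,z):
    o,d=ray(K,P,u,v); return o+d*(z-o[2])/d[2]
def proj(K,P,X):
    c=P[:3,:3].T@(np.asarray(X)-P[:3,3]); return np.array([K[0,0]*c[0]/-c[2]+K[0,2],K[1,1]*-c[1]/-c[2]+K[1,2]])
def two(A,B):
    (o1,d1),(o2,d2)=A,B
    M=np.zeros((3,3));b=np.zeros(3);
    for o,d in(A,B):
        d=d/np.linalg.norm(d);Q=np.eye(3)-np.outer(d,d);M+=Q;b+=Q@o
    X=np.linalg.solve(M,b)
    return X,np.linalg.norm(np.cross(d1/np.linalg.norm(d1),X-o1))*2
def crop(f,name,u0,v0,w,h,s):
    c=cv2.resize(f[v0:v0+h,u0:u0+w],None,fx=s,fy=s,interpolation=cv2.INTER_CUBIC); cv2.imwrite("pics/"+name,c)
E
python3 - <<'E'
from h import *
f=cv2.imread("pics/top0.png");g=cv2.imread("pics/scene0.png")
a=cv2.resize(f[120:220,325:435],None,fx=5,fy=5,interpolation=2)
cv2.imwrite("pics/c1.png",a)
crop(g,"c2.png",330,195,90,150,4)
crop(f,"c3.png",130,170,160,90,5)
crop(g,"c4.png",170,150,100,120,5)
E
```

```text
(no output)
```

View pics/c1.png

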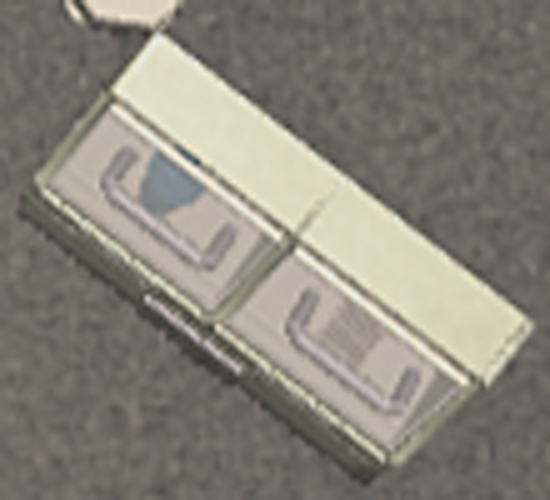

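View pics/c2.png

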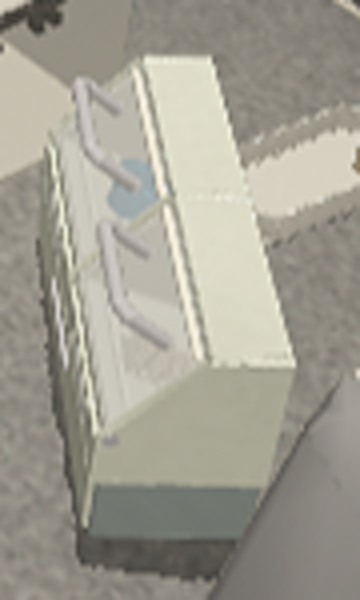

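View pics/c3.png

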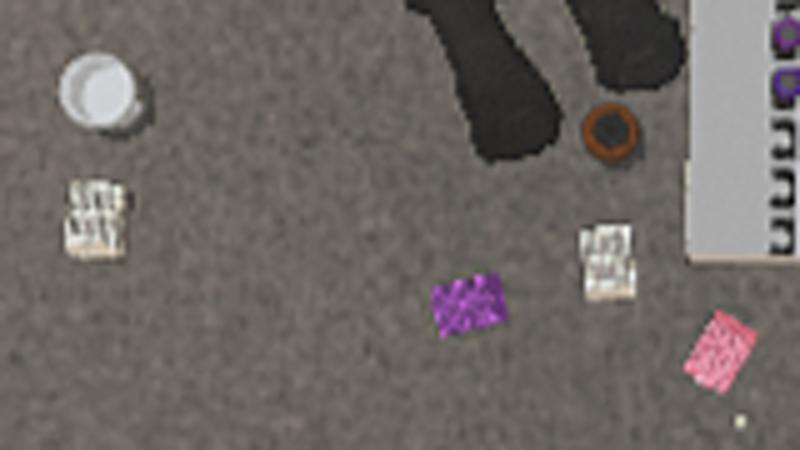

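View pics/c4.png

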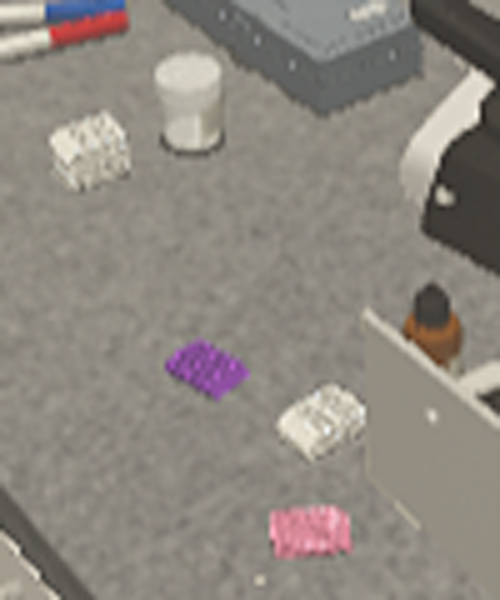

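```bash
cat > m1.py <<'E'
from h import *
_,K,P=cam("top");_,Ks,Ps=cam("scene")
T=lambda u,v:(325+(u+.5)/5-.5,120+(v+.5)/5-.5); S=lambda u,v:(330+(u+.5)/4-.5,195+(v+.5)/4-.5)
c={n:onz(K,P,*T(*p),.15) for n,p in dict(BL=(160,32),BR=(532,325),FL=(112,92),FR=(487,387)).items()}
for n in c: print(n,c[n].round(4))
y=c["BL"]-c["BR"]; y2=c["FL"]-c["FR"]; print(np.linalg.norm(y),np.linalg.norm(y2),[np.arctan2(q[1],q[0]) for q in (y,y2)])
for a,b in [((293,328),(105,228)),((398,408),(122,300))]:
    X,e=two(ray(K,P,*T(*a)),ray(Ks,Ps,*S(*b)));print("right grip end",X.round(4),e, onz(K,P,*T(*a),.1543).round(4))
for a in [(107,185),(207,265)]: print("left grip",onz(K,P,*T(*a),.1543).round(4))
Yb=y/np.linalg.norm(y);Xb=np.array([Yb[1],-Yb[0],0]);Xb=Xb
mid=(c["BL"]+c["BR"])/2; print("Yb",Yb.round(4),"Xb",Xb.round(4))
O=mid-Xb*.0475; O[2]=0
for yy in(-.127,.127):
  for xx in(-.0475,):
    X=O+xx*Xb+yy*Yb
    for z in (0,.09): X[2]=z; print("front",z,yy,proj(K,P,X).round(1),proj(Ks,Ps,X).round(1))
print("O",O)
E
python3 m1.py
```

```text
BL [ 0.713  -0.2153  0.15  ]
BR [ 0.5603 -0.4131  0.15  ]
FL [ 0.6798 -0.1899  0.15  ]
FR [ 0.5268 -0.3892  0.15  ]
0.24988578656143326 0.25122371213567846 [np.float64(0.9135962878898324), np.float64(0.915991643454554)]
right grip end [ 0.5544 -0.286   0.1488] 0.0034057171563894586 [ 0.5551 -0.2857  0.1543]
right grip end [ 0.5128 -0.3384  0.1604] 0.002373824514719573 [ 0.5142 -0.341   0.1543]
left grip [ 0.6289 -0.187   0.1543]
left grip [ 0.5875 -0.2402  0.1543]
Yb [0.6109 0.7917 0.    ] Xb [ 0.7917 -0.6109  0.    ]
front 0 -0.127 [394.4 215.4] [348.8 331.2]
front 0.09 -0.127 [403.2 214. ] [353.1 304.1]
front 0 0.127 [326.5 161.3] [338.6 252.5]
front 0.09 0.127 [330.8 156.4] [341.7 226.4]
O [ 0.59903143 -0.28517431  0.        ]
```

```bash
cat > m2.py <<'E'
from h import *
f,K,P=cam("top");g,Ks,Ps=cam("scene")
# piles: bright low-sat blobs
hsv=cv2.cvtColor(f,cv2.COLOR_BGR2HSV)
m=((hsv[...,2]>165)&(hsv[...,1]<60)).astype(np.uint8)
for nm,(u0,v0,w,h),z in [("jarpile",(138,202,24,24),.028),("dropile",(242,211,22,22),.014),("jar",(138,177,24,22),.048)]:
    s=np.zeros_like(m);s[v0:v0+h,u0:u0+w]=m[v0:v0+h,u0:u0+w]
    s=cv2.morphologyEx(s,cv2.MORPH_CLOSE,np.ones((3,3)))
    pts=np.argwhere(s)[:,::-1].astype(np.float32)
    X=np.array([onz(K,P,u,v,z)[:2] for u,v in pts],np.float32)
    r=cv2.minAreaRect(X); b=cv2.boxPoints(r)
    print(nm,len(pts),"c",np.round(r[0],4),"size",np.round(r[1],4),r[2],"mean",X.mean(0).round(4))
for n,u,v,z in [("eyep",232,197,.3),("bottle",252,197,.07),("rackfrontleft",268,222,.08),("rackFR",312,222,.08),("purple",223,231,.007),("pink",274,240,.007),("free",190,225,0),("edge",200,275,0)]:
    print(n,onz(K,P,u,v,z).round(3))
E
python3 m2.py
python3 - <<'E'
from h import *
f,_,_=cam("top");g,_,_=cam("scene")
crop(f,"c5.png",135,172,34,60,10);crop(g,"c6.png",172,150,50,45,12)
E
```

```text
jarpile 149 c [0.4703 0.3586] size [0.0304 0.0439] 86.78585815429688 mean [0.4713 0.3593]
dropile 138 c [0.4537 0.0625] size [0.041  0.0275] 7.9028401374816895 mean [0.4537 0.0625]
jar 171 c [0.5437 0.3541] size [0.0376 0.0427] 2.6254634857177734 mean [0.5433 0.3554]
eyep [0.503 0.103 0.3  ]
bottle [0.522 0.061 0.07 ]
rackfrontleft [0.453 0.014 0.08 ]
rackFR [ 0.456 -0.107  0.08 ]
purple [0.426 0.144 0.007]
pink [ 0.403 -0.005  0.007]
free [0.441 0.241 0.   ]
edge [0.297 0.207 0.   ]
```

View pics/c5.png

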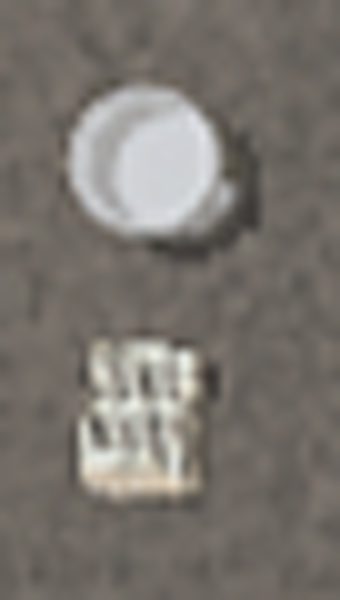

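View pics/c6.png

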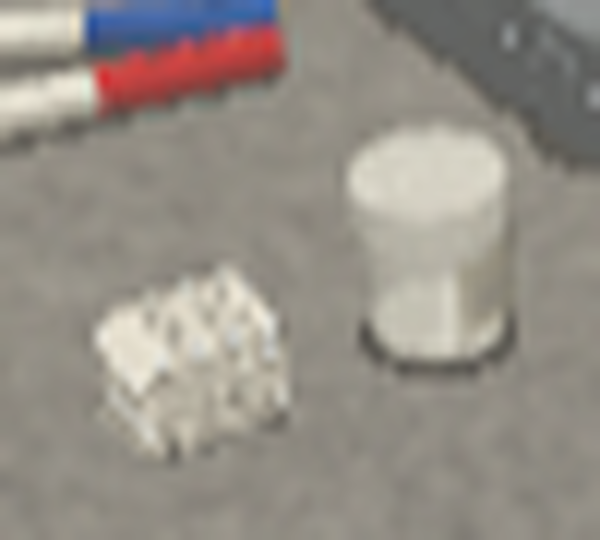

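```bash
python3 -m creep '[-1,-1,-0.2,0.3,-1,-1,-0.2,0.5,-1,-1,-0.2,0.7,-1,-1,-0.2,0.947,-1,-1,-0.2,0.947,-1,-1,-0.2,0.947,-1,-1,-0.2,0.947,-1,-1,-0.2,0.947,-1,-1,-0.2,0.947,-1,-1,-0.2,0.947,-1,-1,-0.2,0.947,-1,-1,-0.2,0.947]' -0.49 20
cat > go.py <<'E'
import sys
from h import *
# usage: go.py x y z yaw_y  (tool y axis angle)
s=env.get_state();R=s["tool_rot"];p=s["tool_pos"]
t=np.array([float(a) for a in sys.argv[1:4]])
d=R.T@(t-p)/.1
yaw=np.arctan2(R[1,1],R[0,1]); 
print("pos",p.round(4),"yaw",yaw.round(4),"Z",R[:,2].round(3),"F",s["contact_force"].round(2),"w",s["gripper_width"].round(4),"t",s["time"],"q",s["qpos"].round(2))
print("share",d.round(3),end=" ")
if len(sys.argv)>4:
    e=-(float(sys.argv[4])-yaw); e=(e+np.pi)%(2*np.pi)-np.pi; print("twist share",round(e/2,4))
E
python3 go.py .38 -.02 .23 -.65
```

```text
time: 1.9
tool_pos: [0.2391, 0.394, 0.2254]
tool_rot: [[0.603, 0.798, -0.0], [0.798, -0.603, -0.0], [-0.0, 0.0, -1.0]]
contact_force: [0.1, -0.8, 0.0]
gripper_width: 0.0244Traceback (most recent call last):
  File "go.py", line 8, in <module>
    print("pos",p.round(4),"yaw",yaw.round(4),"Z",R[:,2].round(3),"F",s["contact_force"].round(2),"w",s["gripper_width"].round(4),"t",s["time"],"q",s["qpos"].round(2))
                                                                                                      ^^^^^^^^^^^^^^^^^^^^^^^^
AttributeError: 'float' object has no attribute 'round'
```

```bash
sed -i 's/s\["gripper_width"\].round(4)/round(float(s["gripper_width"]),4)/' go.py
python3 -m creep '[-0.35,0.5,0,0,-0.68,1,0,0,-0.68,1,0,0,-0.68,1,0,0]' >/dev/null
python3 -m creep '[-0.35,0.5,0,0,-0.68,1,0,0,-0.68,1,0,0,-0.68,1,0,0]'>/dev/null
python3 -m creep '[-0.35,0.5,0,0,-0.68,1,0,0,-0.68,1,0,0,-0.68,1,0,0]'>/dev/null
python3 -m creep '[-0.35,0.5,0,0,-0.68,1,0,0,-0.68,1,0,0,-0.68,1,0,0]'>/dev/null
python3 go.py .535 -.3135 .20 -.65
```

```text
pos [ 0.3948 -0.0582  0.2247] yaw -0.6387 Z [-0.002  0.004 -1.   ] F [-0.17 -0.13 -0.1 ] w 0.0238 t 3.9 q [-0.29 -0.26  1.65  0.    1.75  0.35]
share [-1.215  2.649  0.234] twist share 0.0057
```

```bash
python3 -m creep '[-0.3,0.5,0,0,-0.5,1,0,0,-0.5,1,0,0,-0.5,1,0,0]' >/dev/null
python3 -m creep '[-0.3,0.5,0,0,-0.5,1,0,0,-0.5,1,0,0,-0.5,1,0,0]' >/dev/null
python3 go.py .535 -.3135 .20 -.65
python3 - <<'E'
from h import *
f,_,_=cam("top");g,_,_=cam("scene")
crop(f,"d1.png",325,110,130,110,5);crop(g,"d2.png",310,160,130,170,4)
E
```

```text
pos [ 0.4961 -0.253   0.2241] yaw -0.6331 Z [-0.002  0.006 -1.   ] F [-0.51  0.45  0.49] w 0.0242 t 4.9 q [-0.58  0.1   1.32  0.    1.73  0.06]
share [-0.258  0.673  0.237] twist share 0.0085
```

View pics/d2.png

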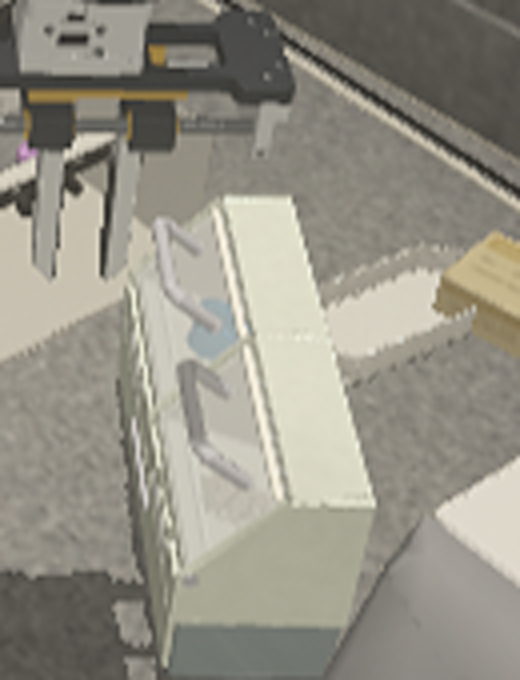

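```bash
python3 -m creep '[-0.13,0.35,0,0.008,-0.26,0.67,0,0.008,-0.26,0.67,0,0.008,-0.26,0.67,0,0.008,-0.26,0.67,0,0.008]' >/dev/null
python3 go.py .535 -.3135 .20 -.65
python3 - <<'E'
from h import *
f,K,P=cam("top");g,Ks,Ps=cam("scene")
p=env.get_state()["tool_pos"];print(proj(K,P,p),proj(Ks,Ps,p))
crop(f,"d3.png",355,150,80,80,8);crop(g,"d4.png",325,200,80,100,6)
E
```

```text
pos [ 0.5344 -0.3125  0.2253] yaw -0.6479 Z [ 0.     0.005 -1.   ] F [ 0.17 -0.63 -0.35] w 0.0238 t 5.625 q [-0.62  0.24  1.15  0.    1.75  0.03]
share [-0.005  0.012  0.253] twist share 0.0011
[401.11581431 190.81695074] [363.07988667 235.36791709]
```

View pics/d4.png

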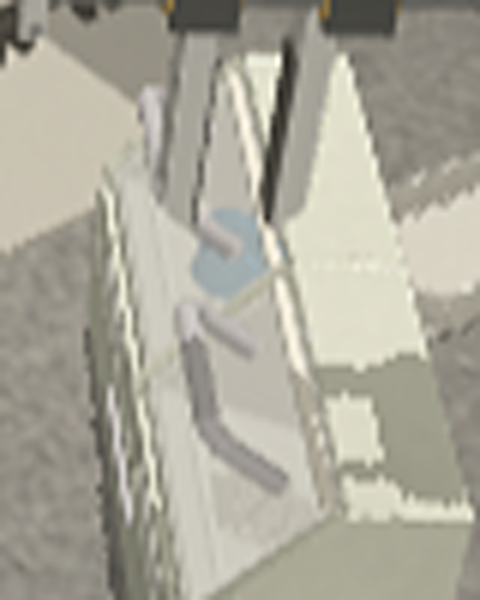

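View pics/d3.png

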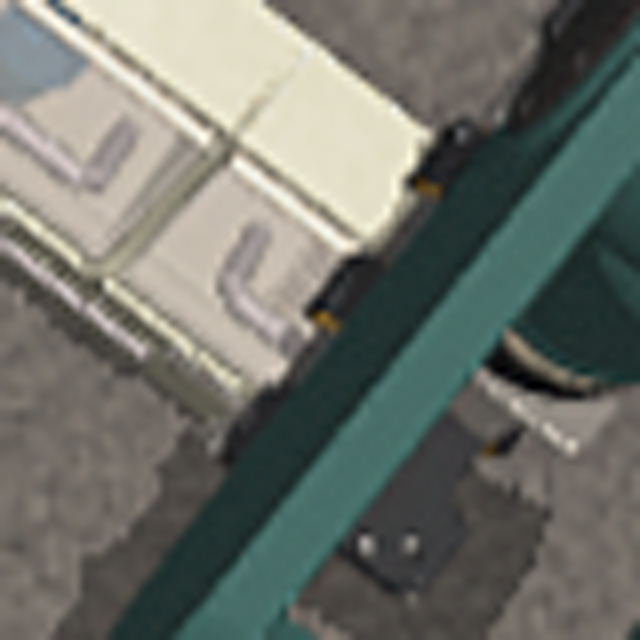

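```bash
python3 -m creep '[-0.02,0.01,0.3,0,-0.02,0.01,0.5,0,-0.02,0.01,0.53,0,-0.02,0.01,0.53,0]' 
python3 go.py .535 -.3135 .139 -.65
python3 - <<'E'
from h import *
g,Ks,Ps=cam("scene")
print(proj(Ks,Ps,[.5347,-.3134,.1543]))
crop(g,"d5.png",325,200,80,100,6)
E
```

```text
time: 6.22
tool_pos: [0.5342, -0.3147, 0.1729]
tool_rot: [[0.604, 0.797, 0.001], [0.797, -0.604, 0.004], [0.004, -0.002, -1.0]]
contact_force: [0.1, -0.8, 0.3]
gripper_width: 0.0243
pos [ 0.5342 -0.3147  0.1729] yaw -0.648 Z [ 0.001  0.004 -1.   ] F [ 0.07 -0.82  0.26] w 0.0243 t 6.225 q [-0.63  0.25  1.25  0.    1.65  0.02]
share [ 0.013 -0.     0.339] twist share 0.001
[359.37736096 260.47127708]
```

View pics/d5.png

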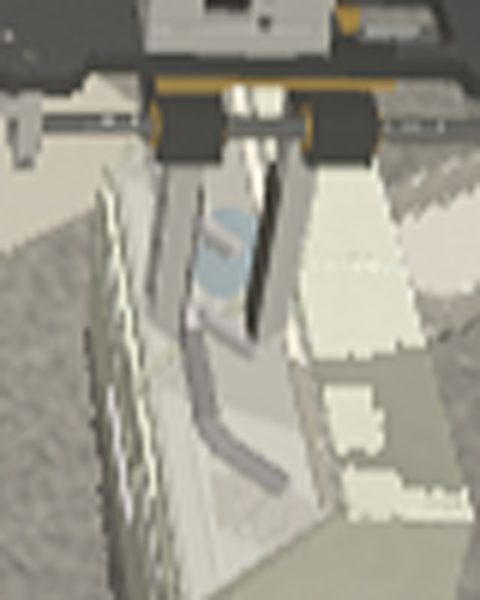

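```bash
python3 -m creep '[-0.016,-0.016,0.1,0,-0.016,-0.016,0.2,0,-0.016,-0.016,0.3,0,-0.016,-0.016,0.34,0,-0.016,-0.016,0.34,0]'
python3 - <<'E'
from h import *
g,Ks,Ps=cam("scene")
crop(g,"d6.png",325,200,80,100,6)
E
```

```text
time: 6.9
tool_pos: [0.532, -0.315, 0.1388]
tool_rot: [[0.604, 0.797, 0.001], [0.797, -0.604, 0.004], [0.004, -0.002, -1.0]]
contact_force: [-0.7, -0.1, 0.3]
gripper_width: 0.0241
```

View pics/d6.png

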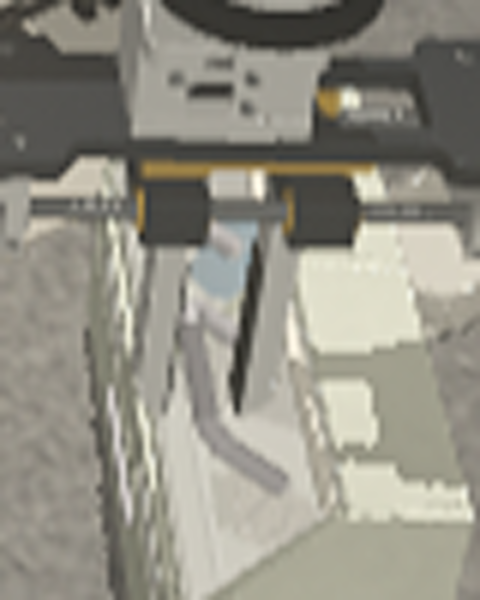

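The fingers straddle the right bin's handle grip (tips at about (155,410) and (238,410) in the crop, grip between). Now close.

```bash
python3 -m creep '[0,0,0,0,0,0,0,0,0,0,0,0,0,0,0,0,0,0,0,0]' -1 25
python3 - <<'E'
import numpy as np
r=64.45
for i in range(1,18):
    th=.05*i; print(round(th,2),round(-r*np.sin(th-.068)-4.4,1)/100,round(64.3-r*np.cos(th-.068),1)/100)
E
```

```text
time: 7.58
tool_pos: [0.5311, -0.3142, 0.1398]
tool_rot: [[0.604, 0.797, -0.001], [0.797, -0.604, 0.005], [0.004, -0.004, -1.0]]
contact_force: [-4.0, 1.9, 3.3]
gripper_width: 0.008
0.05 -0.032 -0.001
0.1 -0.065 -0.001
0.15 -0.09699999999999999 0.001
0.2 -0.129 0.004
0.25 -0.161 0.009000000000000001
0.3 -0.192 0.016
0.35 -0.223 0.024
0.4 -0.254 0.034
0.45 -0.284 0.045
0.5 -0.314 0.057999999999999996
0.55 -0.34299999999999997 0.07200000000000001
0.6 -0.371 0.08800000000000001
0.65 -0.39799999999999996 0.105
0.7 -0.425 0.12300000000000001
0.75 -0.45 0.14300000000000002
0.8 -0.475 0.16399999999999998
0.85 -0.498 0.18600000000000003
```

```bash
python3 -m creep '[0,-0.032,0,0,0,-0.065,0,0,0,-0.097,0.001,0,0,-0.129,0.004,0,0,-0.161,0.009,0,0,-0.192,0.016,0,0,-0.223,0.024,0,0,-0.254,0.034,0,0,-0.254,0.034,0]'
python3 go.py .5 -.3 .12 -.65
```

```text
time: 8.7
tool_pos: [0.5138, -0.3011, 0.1388]
tool_rot: [[0.604, 0.797, 0.008], [0.797, -0.604, -0.001], [0.004, 0.007, -1.0]]
contact_force: [4.8, -3.9, 0.4]
gripper_width: 0.008
pos [ 0.5138 -0.3011  0.1388] yaw -0.6481 Z [ 0.008 -0.001 -1.   ] F [ 4.83 -3.88  0.38] w 0.008 t 8.7 q [-0.63  0.2   1.37  0.    1.56  0.02]
share [-0.075 -0.118  0.187] twist share 0.0009
```

```bash
python3 -m creep '[0,-0.07,0.012,0,0,-0.10,0.025,0,0,-0.13,0.037,0,0,-0.16,0.05,0,0,-0.19,0.065,0,0,-0.21,0.08,0,0,-0.24,0.1,0,0,-0.265,0.12,0,0,-0.29,0.145,0,0,-0.31,0.17,0,0,-0.33,0.195,0,0,-0.335,0.21,0,0,-0.335,0.21,0]'
python3 - <<'E'
from h import *
f,_,_=cam("top");g,_,_=cam("scene")
crop(f,"e1.png",355,150,80,80,7);crop(g,"e2.png",320,190,90,120,5)
E
```

```text
time: 10.32
tool_pos: [0.4916, -0.2841, 0.1237]
tool_rot: [[0.604, 0.797, 0.021], [0.797, -0.604, -0.01], [0.004, 0.023, -1.0]]
contact_force: [5.1, -3.9, 13.2]
gripper_width: 0.0081
```

View pics/e2.png

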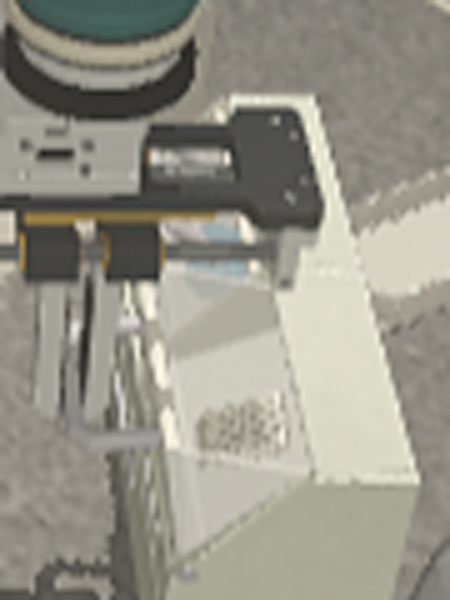

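```bash
python3 -m creep '[0,-0.07,0.09,0,0,-0.08,0.11,0,0,-0.08,0.11,0,0,-0.08,0.11,0]'
```

```text
time: 10.92
tool_pos: [0.4919, -0.2843, 0.1235]
tool_rot: [[0.604, 0.796, 0.04], [0.797, -0.603, -0.025], [0.004, 0.047, -0.999]]
contact_force: [3.3, -4.4, 25.9]
gripper_width: 0.0082
```

```bash
python3 -m creep '[0,0,0,0,0,0,0,0,0,0,0,0,0,0,0,0]' -0.65 10
python3 - <<'E'
from h import *
f,_,_=cam("top");g,_,_=cam("scene")
crop(g,"e3.png",320,190,90,120,5)
E
```

```text
time: 11.42
tool_pos: [0.4909, -0.2836, 0.1217]
tool_rot: [[0.604, 0.796, 0.037], [0.797, -0.603, -0.023], [0.004, 0.043, -0.999]]
contact_force: [0.1, -1.0, 0.4]
gripper_width: 0.0163
```

View pics/e3.png

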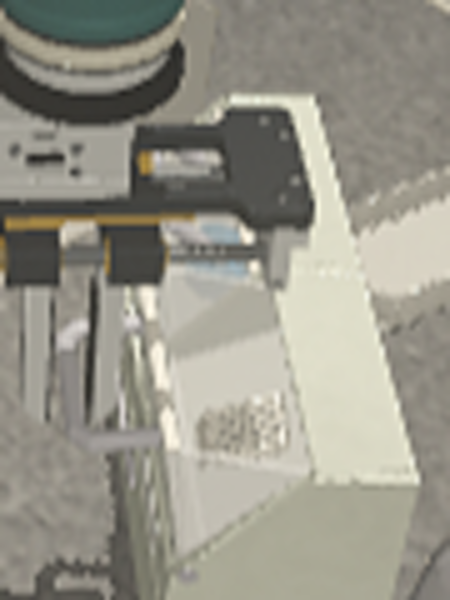

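```bash
python3 -m creep '[0,0,-0.3,0,0,0,-0.6,0,0,0,-1,0,0,0,-1,0]'
python3 -m creep '[-0.2,-0.5,0,0.2,-0.2,-1,0,0.4,-0.2,-1,0,0.6,-0.2,-1,0,0.785,-0.2,-1,0,0.785,-0.2,-1,0,0.785,-0.2,-1,0,0.785,-0.2,-1,0,0.785,-0.2,-1,0,0.785]' -0.05
python3 go.py .5 -.3 .2 -2.22
python3 - <<'E'
from h import *
f,_,_=cam("top");g,_,_=cam("scene")
crop(f,"f1.png",355,130,80,100,6);crop(g,"f2.png",320,190,90,120,5)
E
```

```text
time: 12.02
tool_pos: [0.4889, -0.2826, 0.2262]
tool_rot: [[0.604, 0.796, 0.045], [0.797, -0.603, -0.028], [0.005, 0.052, -0.999]]
contact_force: [0.6, -0.6, -0.4]
gripper_width: 0.0166
time: 13.15
tool_pos: [0.3967, -0.2377, 0.2189]
tool_rot: [[0.795, -0.605, 0.042], [-0.605, -0.796, -0.026], [0.049, -0.005, -0.999]]
contact_force: [1.0, -0.5, -0.5]
gripper_width: 0.045
pos [ 0.3967 -0.2377  0.2189] yaw -2.2211 Z [ 0.042 -0.026 -0.999] F [ 0.95 -0.5  -0.5 ] w 0.045 t 13.15 q [-0.67 -0.15  1.58  0.01  1.67  1.56]
share [ 1.189 -0.129  0.248] twist share -0.0006
```

View pics/f1.png

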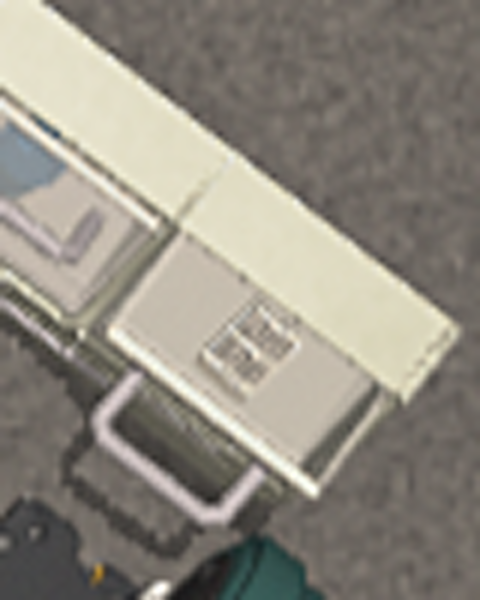

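View pics/f2.png

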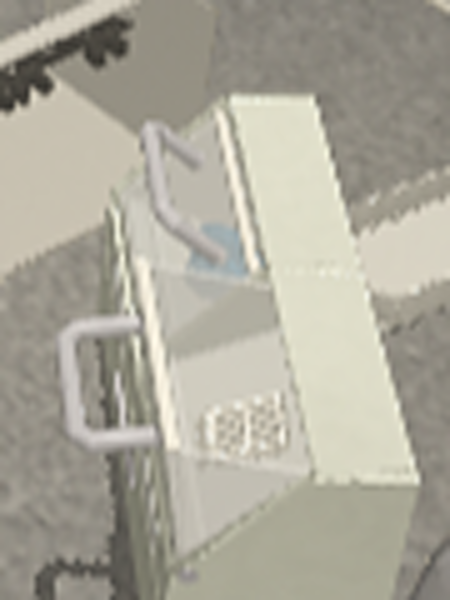

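```bash
cat > m3.py <<'E'
from h import *
_,K,P=cam("top");_,Ks,Ps=cam("scene")
a=-.648;Xb=np.array([np.cos(a),np.sin(a),0]);Yb=np.array([-np.sin(a),np.cos(a),0]);Z=np.array([0,0,1.])
piv=np.array([.5268,-.3110,.09])
t=.45;fx=Xb*np.cos(t)+Z*np.sin(t);n=-Xb*np.sin(t)+Z*np.cos(t)
p0=piv+n*.007
def hit(K,P,u,v):
    o,d=ray(K,P,u,v);X=o+d*(n@(p0-o))/(n@d);r=X-piv;return (r@fx*1e3).round(1),(r@Yb*1e3).round(1)
for nm,u,v in [("fl",198,360),("fr",243,400),("bl",258,297),("br",300,335)]:
    print("top",nm,hit(K,P,355+(u+.5)/6-.5,130+(v+.5)/6-.5))
for nm,u,v in [("fl",206,402),("fr",213,458),("bl",277,392),("br",288,447)]:
    print("scene",nm,hit(Ks,Ps,320+(u+.5)/5-.5,190+(v+.5)/5-.5))
# floor corners/panel top check
E
python3 m3.py
```

```text
top fl (np.float64(21.8), np.float64(14.3))
top fr (np.float64(20.0), np.float64(-12.9))
top bl (np.float64(61.3), np.float64(12.8))
top br (np.float64(59.4), np.float64(-12.5))
scene fl (np.float64(24.3), np.float64(21.7))
scene fr (np.float64(22.8), np.float64(-11.5))
scene bl (np.float64(56.0), np.float64(14.9))
scene br (np.float64(55.5), np.float64(-17.9))
```

```bash
python3 go.py .5518 -.3293 .205 -2.235
python3 -m creep '[0.5,0,0,0.007,1,0,0.05,0.007,1,0,0.1,0.007,1,0,0.1,0.007]' >/dev/null
python3 go.py .5518 -.3293 .205 -2.235
```

```text
pos [ 0.3969 -0.2379  0.2196] yaw -2.2169 Z [ 0.043 -0.027 -0.999] F [-0.39  0.75 -0.17] w 0.0446 t 13.35 q [-0.67 -0.15  1.58  0.01  1.67  1.55]
share [ 1.778 -0.202  0.237] twist share 0.009
pos [ 0.4763 -0.2977  0.2132] yaw -2.2303 Z [ 0.04  -0.024 -0.999] F [ 0.   -1.15 -0.05] w 0.0448 t 13.85 q [-0.66  0.08  1.37  0.01  1.65  1.57]
share [ 0.785 -0.212  0.12 ] twist share 0.0023
```

```bash
python3 -m creep '[0.4,-0.1,0,0,0.78,-0.21,0.1,0,0.78,-0.21,0.12,0,0.78,-0.21,0.12,0,0.78,-0.21,0.12,0]' >/dev/null
python3 go.py .5518 -.3293 .125 -2.235
python3 - <<'E'
from h import *
f,K,P=cam("top");g,Ks,Ps=cam("scene")
crop(f,"g1.png",355,130,80,100,6);crop(g,"g2.png",330,190,90,110,5)
print(proj(Ks,Ps,env.get_state()["tool_pos"]))
E
```

```text
pos [ 0.5505 -0.3288  0.2065] yaw -2.2304 Z [ 0.042 -0.026 -0.999] F [0.09 0.71 0.35] w 0.0444 t 14.475 q [-0.63  0.25  1.18  0.    1.66  1.6 ]
share [-0.026  0.     0.815] twist share 0.0023
[373.21971927 243.36144054]
```

View pics/g2.png

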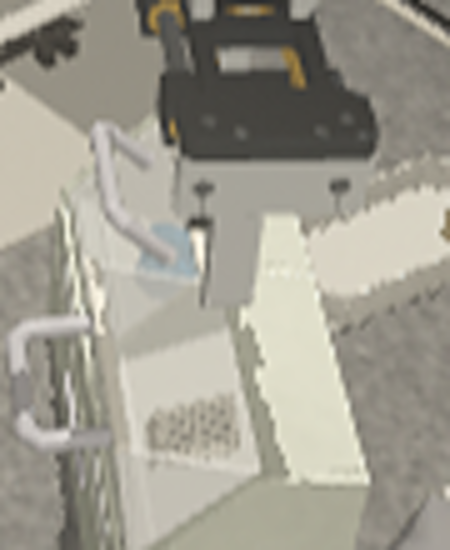

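```bash
python3 -m creep '[-0.026,0,0.2,0,-0.026,0,0.4,0,-0.026,0,0.6,0,-0.026,0,0.75,0,-0.026,0,0.8,0,-0.026,0,0.8,0]' >/dev/null
python3 go.py .5518 -.3293 .111 -2.235
python3 - <<'E'
from h import *
f,K,P=cam("top");g,Ks,Ps=cam("scene")
crop(g,"g3.png",330,190,90,110,5)
print(proj(Ks,Ps,env.get_state()["tool_pos"]))
E
```

```text
pos [ 0.5519 -0.3295  0.1266] yaw -2.2306 Z [ 0.042 -0.026 -0.999] F [-0.62 -0.56  0.56] w 0.0448 t 15.325 q [-0.63  0.28  1.3   0.    1.51  1.6 ]
share [-0.01   0.     0.156] twist share 0.0022
[369.22363743 270.37722238]
```

View pics/g3.png

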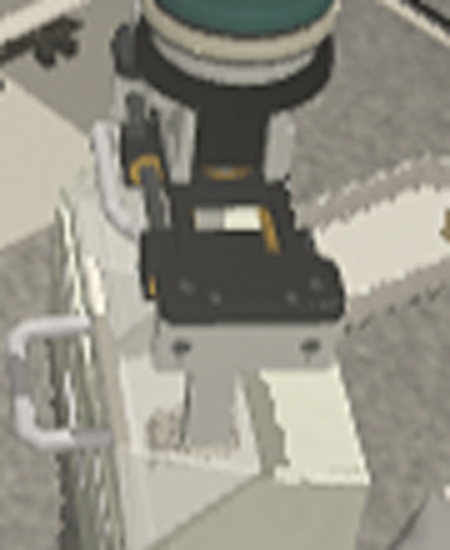

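```bash
python3 -m creep '[-0.01,0,0.05,0,-0.01,0,0.09,0,-0.01,0,0.12,0,-0.01,0,0.135,0,-0.01,0,0.145,0,-0.01,0,0.145,0]'
python3 go.py .5518 -.3293 .111 -2.235
```

```text
time: 16.18
tool_pos: [0.5522, -0.3295, 0.1129]
tool_rot: [[0.789, -0.613, 0.043], [-0.612, -0.79, -0.027], [0.05, -0.005, -0.999]]
contact_force: [-0.4, 0.6, -0.0]
gripper_width: 0.0446
pos [ 0.5522 -0.3295  0.1129] yaw -2.2305 Z [ 0.043 -0.027 -0.999] F [-0.38  0.62 -0.01] w 0.0446 t 16.175 q [-0.63  0.29  1.32  0.    1.48  1.6 ]
share [-0.006  0.001  0.019] twist share 0.0022
```

```bash
python3 -m creep '[0,0,0.02,0,0,0,0.025,0,0,0,0.025,0]'
python3 -m creep '[0,0,0.01,0,0,0,0.015,0,0,0,0.015,0]'
```

```text
time: 16.55
tool_pos: [0.5527, -0.3299, 0.1117]
tool_rot: [[0.789, -0.613, 0.045], [-0.612, -0.79, -0.028], [0.052, -0.005, -0.999]]
contact_force: [-1.3, 1.0, 5.3]
gripper_width: 0.0444
time: 16.92
tool_pos: [0.5531, -0.3302, 0.1108]
tool_rot: [[0.789, -0.613, 0.046], [-0.612, -0.79, -0.029], [0.054, -0.005, -0.999]]
contact_force: [-0.6, 0.4, 4.8]
gripper_width: 0.0447
```

```bash
python3 -m creep '[0,0,-0.007,0,0,0,-0.007,0,0,0,-0.007,0,0,0,-0.007,0,0,0,-0.007,0,0,0,-0.007,0,0,0,-0.007,0]' -1 12
python3 go.py .5518 -.3293 .111 -2.235
python3 - <<'E'
from h import *
g,Ks,Ps=cam("scene");f,_,_=cam("top")
crop(g,"g4.png",330,190,90,110,5)
E
```

```text
time: 17.8
tool_pos: [0.5529, -0.3301, 0.1112]
tool_rot: [[0.789, -0.613, 0.045], [-0.612, -0.79, -0.028], [0.053, -0.005, -0.999]]
contact_force: [-1.9, 0.5, 1.4]
gripper_width: 0.0283
pos [ 0.5529 -0.3301  0.1112] yaw -2.2305 Z [ 0.045 -0.028 -0.999] F [-1.94  0.51  1.38] w 0.0283 t 17.8 q [-0.63  0.29  1.32  0.    1.48  1.6 ]
share [-0.014  0.001  0.002] twist share 0.0022
```

View pics/g4.png

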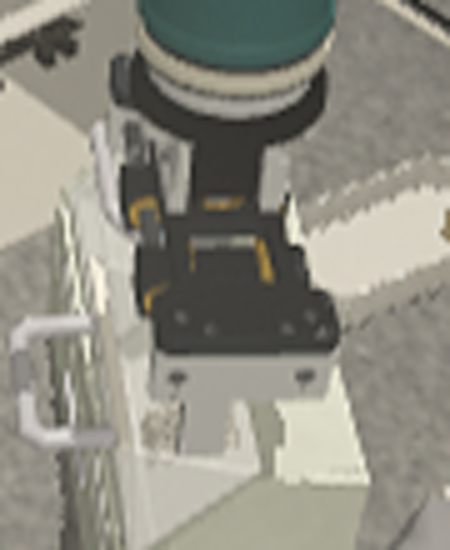

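```bash
python3 -m creep '[0,0,-0.05,0,0,0,-0.1,0,-0.03,0,-0.15,0,-0.07,0,-0.2,0,-0.1,0,-0.25,0,-0.12,0,-0.3,0,-0.12,0,-0.4,0,-0.12,0,-0.6,0,-0.12,0,-0.8,0,-0.12,0,-1,0,-0.12,0,-1,0]'
python3 - <<'E'
from h import *
g,Ks,Ps=cam("scene");f,_,_=cam("top")
crop(g,"g5.png",320,160,110,130,4)
E
```

```text
time: 19.27
tool_pos: [0.5398, -0.3204, 0.2134]
tool_rot: [[0.789, -0.613, 0.049], [-0.612, -0.79, -0.031], [0.058, -0.006, -0.998]]
contact_force: [0.4, -0.2, 0.5]
gripper_width: 0.0282
```

View pics/g5.png

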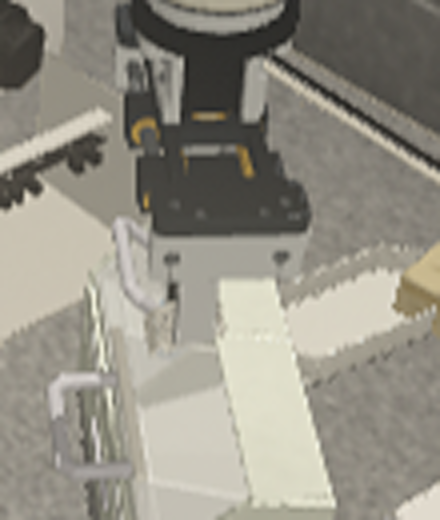

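```bash
python3 -m creep '[-0.46,-0.2,0,0,-0.92,-0.38,0,0,-0.92,-0.38,0,0,-0.92,-0.38,0,0]' >/dev/null
python3 -m creep '[-0.46,-0.2,0,0,-0.92,-0.38,0,0,-0.92,-0.38,0,0,-0.92,-0.38,0,0]' >/dev/null
python3 -m creep '[-0.46,-0.2,0,0,-0.92,-0.38,0,-0.1,-0.92,-0.38,0,-0.2,-0.92,-0.38,0,-0.33,-0.92,-0.38,0,-0.33]' >/dev/null
python3 go.py .40 .25 .21 -1.57
python3 - <<'E'
from h import *
g,Ks,Ps=cam("scene");f,_,_=cam("top")
cv2.imwrite("pics/g6.png",g)
E
```

```text
pos [ 0.393  -0.0631  0.1963] yaw -1.5694 Z [ 0.045 -0.03  -0.999] F [1.26 0.34 0.95] w 0.0282 t 21.0 q [-0.29 -0.3   1.74 -0.02  1.65  1.28]
share [ 0.085 -3.126 -0.227] twist share 0.0003
```

View pics/g6.png

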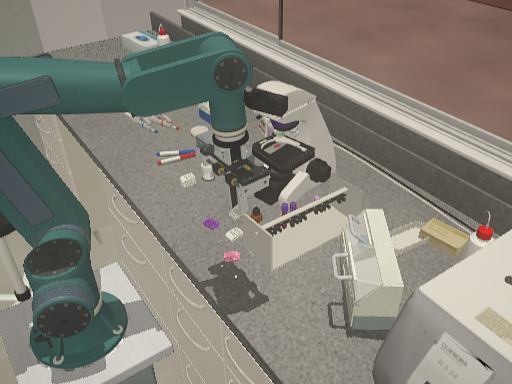

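```bash
python3 -m creep '[0,-0.5,0,0,0,-1,0,0,0,-1,0,0,0,-1,0,0]' >/dev/null
python3 -m creep '[0,-0.5,0,0,0,-1,0,0,0,-1,0,0,0,-1,0,0]' >/dev/null
python3 -m creep '[0.05,-0.5,0,0,0.1,-1,0,0,0.1,-1,0.3,0,0.1,-1,0.7,0,0.1,-1,1,0,0.1,-1,1,0]' >/dev/null
python3 go.py .40 .25 .05 -1.57
python3 - <<'E'
from h import *
g,Ks,Ps=cam("scene");f,_,_=cam("top")
crop(g,"g7.png",150,110,100,120,5); crop(f,"g8.png",130,170,100,80,6)
E
```

```text
pos [0.4086 0.2288 0.0851] yaw -1.5802 Z [ 0.039 -0.035 -0.999] F [ 0.4  -0.07  0.4 ] w 0.0281 t 22.85 q [ 0.43 -0.05  1.75 -0.05  1.42  2.01]
share [-0.102 -0.223  0.34 ] twist share -0.0051
```

View pics/g7.png

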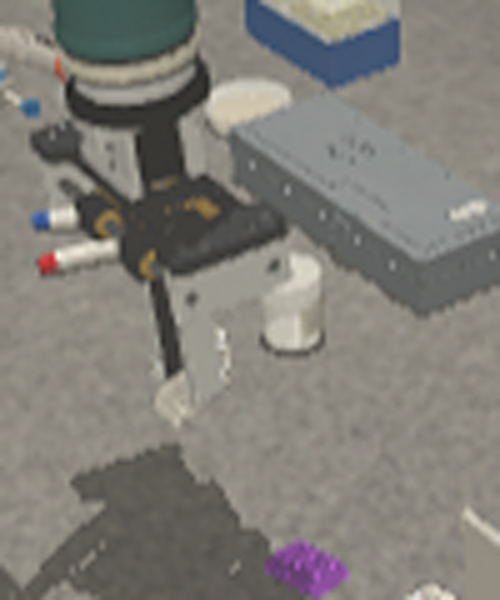

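View pics/g8.png

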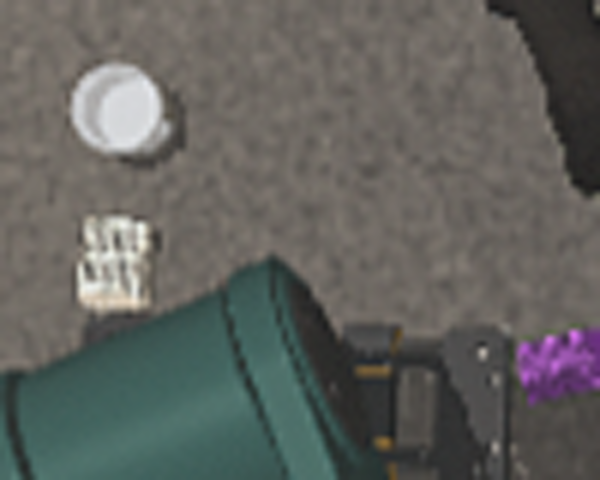

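```bash
python3 -m creep '[0,0,0.3,0,0,0,0.5,0,0,0,0.65,0,0,0,0.68,0,0,0,0.68,0]' >/dev/null
python3 go.py .405 .235 .005 -1.57
python3 -m creep '[0,0,0.02,0,0,0,0.04,0,0,0,0.06,0,0,0,0.07,0,0,0,0.08,0,0,0,0.09,0,0,0,0.1,0,0,0,0.1,0]' - 3
python3 go.py .405 .235 .005 -1.57
```

```text
pos [0.4147 0.2286 0.0217] yaw -1.5796 Z [ 0.047 -0.031 -0.998] F [-0.33  0.59  0.24] w 0.0282 t 23.575 q [ 0.42  0.01  1.83 -0.05  1.27  2.01]
share [-0.105 -0.069  0.16 ] twist share -0.0048
time: 24.58
tool_pos: [0.4153, 0.2282, 0.0118]
tool_rot: [[0.999, -0.009, 0.048], [-0.007, -1.0, -0.031], [0.048, 0.03, -0.998]]
contact_force: [0.2, -0.4, 0.2]
gripper_width: 0.0284
pos [0.4153 0.2282 0.0118] yaw -1.5796 Z [ 0.048 -0.031 -0.998] F [ 0.15 -0.39  0.17] w 0.0284 t 24.575 q [ 0.42  0.03  1.84 -0.05  1.25  2.01]
share [-0.106 -0.069  0.061] twist share -0.0048
```

```bash
python3 -m creep '[0,0,0.02,0,0,0,0.03,0,0,0,0.04,0,0,0,0.05,0,0,0,0.06,0,0,0,0.07,0,0,0,0.07,0]' - 3
python3 - <<'E'
from h import *
g,Ks,Ps=cam("scene");f,_,_=cam("top")
crop(g,"h1.png",150,110,100,120,5)
E
```

```text
time: 25.45
tool_pos: [0.4154, 0.228, 0.0046]
tool_rot: [[0.999, -0.009, 0.047], [-0.007, -0.999, -0.031], [0.048, 0.03, -0.998]]
contact_force: [-0.3, -0.9, 0.0]
gripper_width: 0.0284
```

View pics/h1.png

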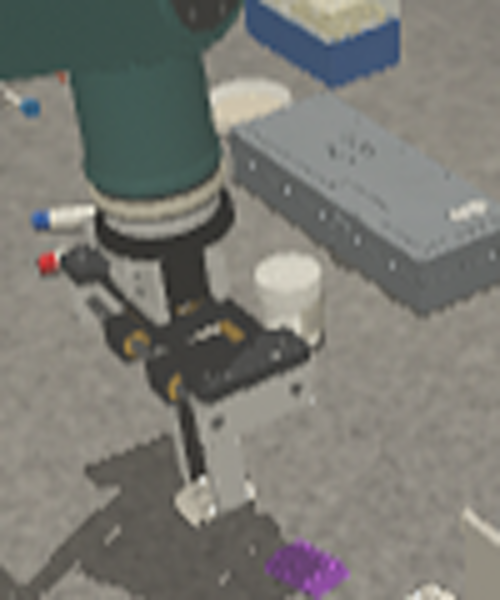

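```bash
python3 -m creep '[0,0,0.01,0,0,0,0.02,0,0,0,0.02,0]'
python3 -m creep '[0,0,-0.01,0,0,0,-0.01,0,0,0,-0.01,0,0,0,-0.01,0]' -0.05
python3 -m creep '[0,0,-0.5,0,0,0,-0.8,0,-0.5,0,-0.8,0,-1,0,-0.8,0,-1,0,-0.8,0]'
python3 - <<'E'
from h import *
g,Ks,Ps=cam("scene");f,_,_=cam("top")
crop(g,"h2.png",150,130,100,120,5);crop(f,"h3.png",130,170,100,80,6)
E
```

```text
time: 25.92
tool_pos: [0.4154, 0.2279, 0.0025]
tool_rot: [[0.999, -0.009, 0.047], [-0.007, -0.999, -0.031], [0.047, 0.03, -0.998]]
contact_force: [-0.3, 0.3, 0.0]
gripper_width: 0.0283
time: 26.42
tool_pos: [0.4153, 0.2279, 0.0035]
tool_rot: [[0.999, -0.009, 0.047], [-0.007, -0.999, -0.031], [0.047, 0.031, -0.998]]
contact_force: [-0.9, 0.6, -0.4]
gripper_width: 0.0446
time: 27.05
tool_pos: [0.309, 0.2308, 0.078]
tool_rot: [[0.999, -0.006, 0.046], [-0.005, -1.0, -0.031], [0.046, 0.031, -0.998]]
contact_force: [-0.2, 0.8, 1.2]
gripper_width: 0.0445
```

View pics/h2.png

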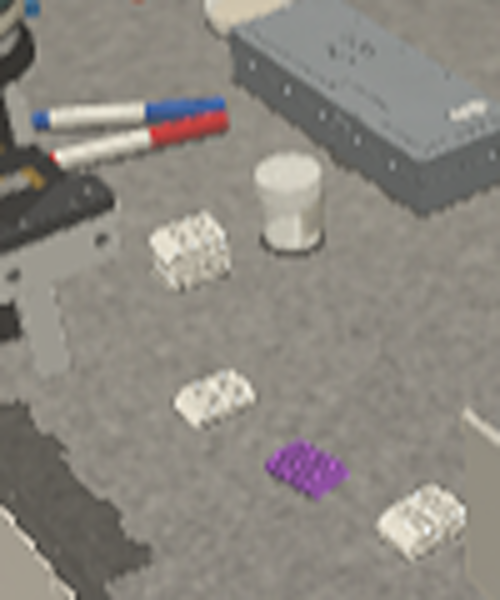

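View pics/h3.png

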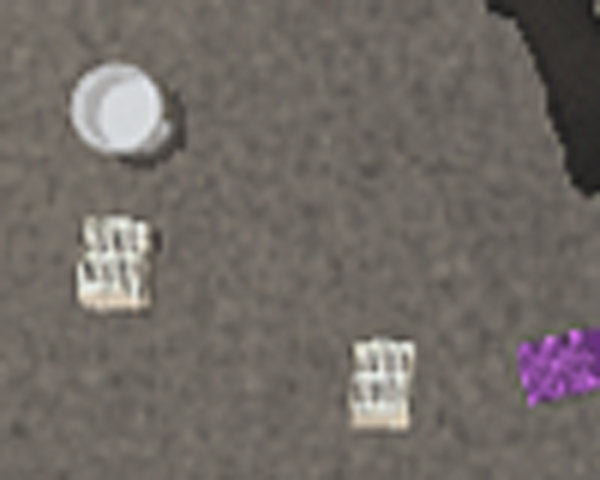

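```bash
cat > m4.py <<'E'
from h import *
f,K,P=cam("top");g,Ks,Ps=cam("scene")
def mask(f,roi,s=6):
    u0,v0,w,h=roi; c=cv2.resize(f[v0:v0+h,u0:u0+w],None,fx=s,fy=s,interpolation=cv2.INTER_CUBIC)
    hsv=cv2.cvtColor(c,cv2.COLOR_BGR2HSV); m=((hsv[...,2]>150)).astype(np.uint8)
    m=cv2.morphologyEx(m,cv2.MORPH_CLOSE,np.ones((13,13)));m=cv2.morphologyEx(m,cv2.MORPH_OPEN,np.ones((13,13)))
    cs,_=cv2.findContours(m,cv2.RETR_EXTERNAL,cv2.CHAIN_APPROX_NONE);ct=max(cs,key=cv2.contourArea)[:,0]
    return ct,(ct+.5)/s-.5+[u0,v0]
for nm,roi,z in [("loose",(183,222,24,24),.007),("jarpile",(138,202,24,24),.028),("drop",(242,209,22,24),.014)]:
    ct,px=mask(f,roi)
    X=np.array([onz(K,P,u,v,z)[:2] for u,v in px],np.float32)
    r=cv2.minAreaRect(X);b=cv2.boxPoints(r)
    M=cv2.moments(X.reshape(-1,1,2)); cx=M["m10"]/M["m00"],M["m01"]/M["m00"]
    th=.5*np.arctan2(2*M["mu11"],M["mu20"]-M["mu02"])
    print(nm,"rect",np.round(r[0],4),np.round(r[1],4),round(r[2],1),"mom",np.round(cx,4),"axis",round(th,3))
print(proj(K,P,[.4154,.2280,.007]))
E
python3 m4.py
python3 - <<'E'
from h import *
f,_,_=cam("top");g,_,_=cam("scene")
a=f[200:245,136:212];cv2.imwrite("pics/i1.png",cv2.resize(a,None,fx=10,fy=10,interpolation=0))
crop(g,"i2.png",175,165,30,35,14)
E
```

```text
loose rect [0.4159 0.2301] [0.0292 0.0429] 87.6 mom [0.416  0.2301] axis -0.083
jarpile rect [0.4706 0.3589] [0.0323 0.0455] 84.9 mom [0.4707 0.3588] axis -0.097
drop rect [0.4538 0.0621] [0.0436 0.0308] 8.1 mom [0.4534 0.0621] axis 0.14
[193.95125874 233.80402195]
```

View pics/i1.png

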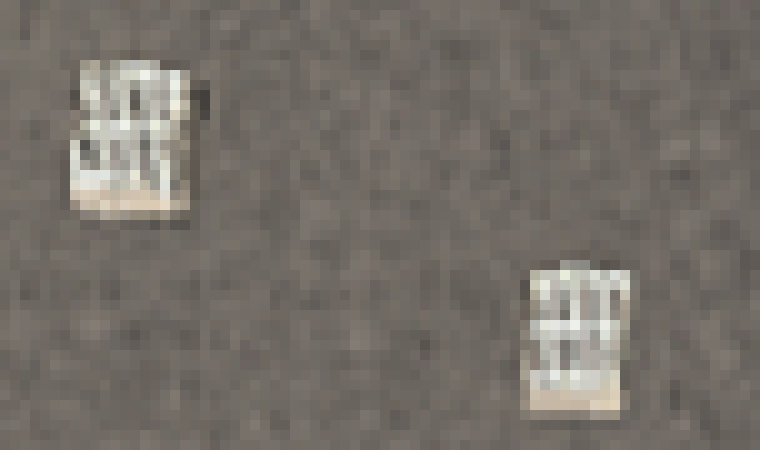

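View pics/i2.png

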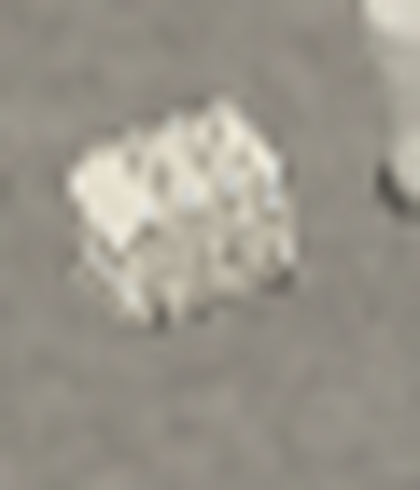

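```bash
cat > m5.py <<'E'
from h import *
f,K,P=cam("top");g,Ks,Ps=cam("scene")
G=f.astype(float).max(2); S=8
def edge(line):  # first crossing of 50% from outside
    x=np.arange(len(line)); xi=np.arange(0,len(line)-1,.05); l=np.interp(xi,x,line); bg=np.median(line[:4]);pk=np.sort(line)[-3]
    t=(bg+pk)/2+5; i=np.argmax(l>t); return xi[i]
def meas(nm,u0,u1,v0,v1,z,m=6):
    L=[onz(K,P,u0-m+edge(G[v,u0-m:u1+1]),v,z)[:2] for v in range(v0+2,v1-1)]
    R=[onz(K,P,u1+m-edge(G[v,u0:u1+m+1][::-1]),v,z)[:2] for v in range(v0+2,v1-1)]
    B=[onz(K,P,u,v1+m-edge(G[v0:v1+m+1,u][::-1]),z)[:2] for u in range(u0+2,u1-1)]
    T=[onz(K,P,u,v0-m+edge(G[v0-m:v1+1,u]),z)[:2] for u in range(u0+2,u1-1)]
    for k,E in zip("LRBT",(L,R,B,T)):
        E=np.array(E); a=0 if k in"LR" else 1
        p=np.polyfit(E[:,a]-np.median(E[:,a]),E[:,1-a],1); r=E[:,1-a]-np.polyval(p,E[:,a]-np.median(E[:,a]))
        ok=abs(r)<1.5*r.std()+1e-4; p=np.polyfit((E[:,a]-np.median(E[:,a]))[ok],E[ok,1-a],1)
        print(nm,k,"at",np.median(E[:,a]).round(4),"pos",p[1].round(4),"slope",p[0].round(3),"sd",r.std().round(4))
meas("loose",188,199,226,241,.007)
meas("pile",143,155,206,221,.028)
E
python3 m5.py
cat > m6.py <<'E'
from h import *
_,Ks,Ps=cam("scene")
for p in [(70,185),(222,100),(120,248),(280,165)]: print(onz(Ks,Ps,175+(p[0]+.5)/14-.5,165+(p[1]+.5)/14-.5,.028).round(4))
print("loose")
for p in [(174,402),(223,371),(207,428),(256,393)]: print(onz(Ks,Ps,150+(p[0]+.5)/5-.5,130+(p[1]+.5)/5-.5,.007).round(4))
E
python3 m6.py
```

```text
loose L at 0.4159 pos 0.2435 slope -0.026 sd 0.0012
loose R at 0.4165 pos 0.217 slope -0.104 sd 0.0007
loose B at 0.2286 pos 0.3958 slope 0.031 sd 0.0003
loose T at 0.2301 pos 0.4362 slope -0.029 sd 0.0006
pile L at 0.47 pos 0.3735 slope -0.093 sd 0.0016
pile R at 0.4706 pos 0.3446 slope -0.13 sd 0.0011
pile B at 0.3558 pos 0.4495 slope -0.124 sd 0.0007
pile T at 0.3577 pos 0.491 slope -0.042 sd 0.0038
[0.4452 0.3653 0.028 ]
[0.4894 0.3756 0.028 ]
[0.4426 0.3369 0.028 ]
[0.4872 0.3447 0.028 ]
loose
[0.3909 0.2363 0.007 ]
[0.4288 0.2457 0.007 ]
[0.3948 0.2035 0.007 ]
[0.4341 0.2156 0.007 ]
```

```bash
cat > m7.py <<'E'
from h import *
f,K,P=cam("top");g,Ks,Ps=cam("scene")
def soft(f,roi,K,P,z,nm):
    u0,v0,w,h=roi; c=f[v0:v0+h,u0:u0+w].max(2).astype(np.float32)
    c=cv2.resize(c,None,fx=8,fy=8,interpolation=cv2.INTER_LINEAR)
    c=cv2.morphologyEx(c,cv2.MORPH_CLOSE,np.ones((33,33)))
    bg=np.median(c[:16]);a=np.clip((c-bg-20)/(90),0,1)
    a[a<.1]=0
    n,l=cv2.connectedComponents((a>0).astype(np.uint8)); k=np.bincount(l.ravel())[1:].argmax()+1; a*=l==k
    vv,uu=np.nonzero(a); wt=a[vv,uu]
    X=np.array([onz(K,P,u0+(u+.5)/8-.5,v0+(v+.5)/8-.5,z)[:2] for u,v in zip(uu,vv)])
    # central band fit: y centroid as function of x bins
    m=np.average(X,axis=0,weights=wt)
    bx=[];by=[]
    for q in np.arange(-.017,.0171,.001):
        s=abs(X[:,0]-m[0]-q)<.0007
        bx.append(q);by.append(np.average(X[s,1],weights=wt[s]))
    cx=[];cy=[]
    for q in np.arange(-.011,.0111,.001):
        s=abs(X[:,1]-m[1]-q)<.0007
        cx.append(q);cy.append(np.average(X[s,0],weights=wt[s]))
    C=np.cov(X.T,aweights=wt)
    print(nm,"c",m.round(4),"phi long",np.polyfit(bx,by,1)[0].round(3),"phi short",-np.polyfit(cx,cy,1)[0].round(3),"pca",(.5*np.arctan2(2*C[0,1],C[0,0]-C[1,1])).round(3))
if __name__=="__main__":
    soft(f,(181,219,26,28),K,P,.007,"loose"); soft(f,(136,199,26,28),K,P,.028,"pile"); soft(f,(241,208,22,24),K,P,.014,"drop")
    soft(g,(181,200,26,20),Ks,Ps,.007,"loose S"); soft(g,(176,168,26,26),Ks,Ps,.028,"pile S")
E
python3 m7.py
```

```text
loose c [0.4165 0.2301] phi long -0.003 phi short -0.065 pca -0.01
pile c [0.47   0.3587] phi long -0.105 phi short 0.043 pca -0.136
drop c [0.4527 0.0622] phi long 0.154 phi short 0.188 pca 0.082
loose S c [0.4119 0.2278] phi long -0.003 phi short -0.058 pca 0.114
pile S c [0.4624 0.3478] phi long 0.067 phi short -0.271 pca 0.954
```

```bash
python3 go.py .416 .2280 .06 -1.5796
python3 -m creep '[0.5,0,0,0,1,0,0,0,1,0,0,0,1,0,0,0]' >/dev/null
python3 go.py .416 .2280 .025 -1.5796
```

```text
pos [0.312  0.2311 0.0785] yaw -1.5801 Z [ 0.047 -0.031 -0.998] F [-0.05  0.82 -0.13] w 0.0448 t 27.6 q [ 0.54 -0.24  1.93 -0.05  1.43  2.12]
share [1.03  0.015 0.234] twist share -0.0003
pos [0.4113 0.2301 0.0826] yaw -1.5805 Z [ 0.045 -0.032 -0.998] F [-1.3  -0.36  0.5 ] w 0.0445 t 28.1 q [ 0.42 -0.05  1.76 -0.05  1.41  2.01]
share [0.022 0.002 0.578] twist share -0.0005
```

```bash
python3 -m creep '[0.02,0,0.3,0,0.02,0,0.5,0,0.02,0,0.57,0,0.02,0,0.57,0,0.02,0,0.57,0]' >/dev/null
python3 go.py .416 .2280 .0035 -1.5796
```

```text
pos [0.4163 0.2287 0.027 ] yaw -1.5802 Z [ 0.047 -0.031 -0.998] F [-0.33 -0.01  0.36] w 0.0446 t 28.725 q [ 0.42  0.01  1.82 -0.05  1.28  2.01]
share [-0.014 -0.     0.235] twist share -0.0003
```

```bash
python3 -m creep '[-0.014,0,0.1,0,-0.014,0,0.18,0,-0.014,0,0.22,0,-0.014,0,0.235,0,-0.014,0,0.235,0]' >/dev/null
python3 -m creep '[0,0,0,0,0,0,0,0,0,0,0,0,0,0,0,0,0,0,0,0,0,0,0,0]' -1 8
python3 -m creep '[0,0,-0.3,0,0,0,-0.6,0,0,0,-0.7,0,0,0,-0.7,0]'
python3 go.py .4706 .358 .07 -1.65
```

```text
time: 30.1
tool_pos: [0.4162, 0.228, 0.0036]
tool_rot: [[0.999, -0.009, 0.047], [-0.008, -0.999, -0.031], [0.047, 0.03, -0.998]]
contact_force: [0.1, -0.1, 1.0]
gripper_width: 0.0284
time: 30.6
tool_pos: [0.4131, 0.2302, 0.0736]
tool_rot: [[0.999, -0.009, 0.048], [-0.008, -1.0, -0.03], [0.048, 0.03, -0.998]]
contact_force: [0.2, 0.5, -0.8]
gripper_width: 0.0279
pos [0.4131 0.2302 0.0736] yaw -1.5802 Z [ 0.048 -0.03  -0.998] F [ 0.16  0.46 -0.82] w 0.0279 t 30.6 q [ 0.42 -0.04  1.77 -0.05  1.38  2.01]
share [ 0.562 -1.283  0.025] twist share 0.0349
```

```bash
python3 -m creep '[0.28,-0.5,0,0.01,0.5,-1,0,0.02,0.5,-1,0,0.035,0.5,-1,0,0.035]' >/dev/null
python3 go.py .4706 .358 .065 -1.65
```

```text
pos [0.4628 0.3288 0.071 ] yaw -1.6498 Z [ 0.044 -0.033 -0.998] F [ 0.2  -0.57 -0.98] w 0.0284 t 31.1 q [ 0.55  0.18  1.54 -0.05  1.4   2.21]
share [ 0.052 -0.299  0.054] twist share 0.0001
```

Run:
```python
from h import *
g,Ks,Ps=cam("scene");f,_,_=cam("top")
crop(g,"j1.png",150,110,100,110,5); crop(f,"j2.png",125,170,80,70,8)
```

```text
(no output)
```

View pics/j1.png

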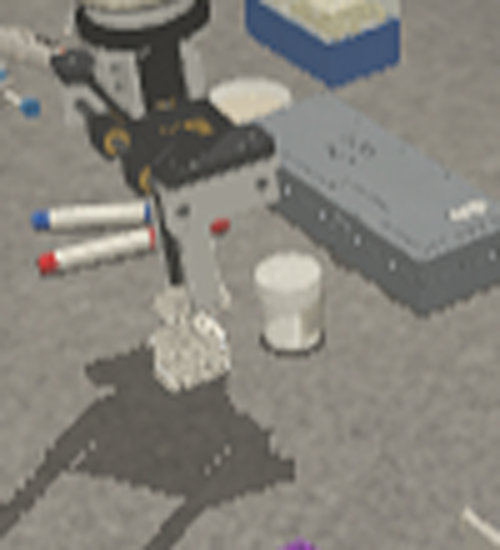

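```bash
python3 -m creep '[0.03,-0.15,0,0,0.052,-0.3,0,0,0.052,-0.3,0,0,0.052,-0.3,0,0]' >/dev/null
python3 go.py .4706 .358 .042 -1.65
python3 - <<'E'
from h import *
g,Ks,Ps=cam("scene");f,_,_=cam("top")
crop(g,"j3.png",160,140,70,70,8)
E
```

```text
pos [0.4706 0.3581 0.0716] yaw -1.6502 Z [ 0.046 -0.032 -0.998] F [-0.61  0.91  0.57] w 0.0283 t 31.7 q [ 0.59  0.23  1.48 -0.05  1.41  2.24]
share [-0.014 -0.007  0.296] twist share -0.0001
```

View pics/j3.png

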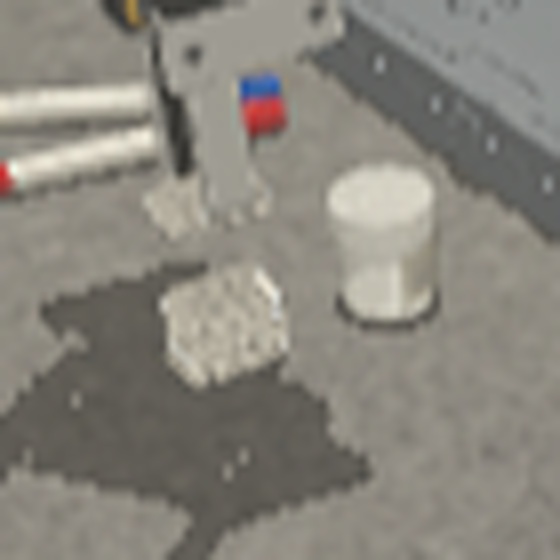

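```bash
python3 -m creep '[-0.014,-0.007,0.1,0,-0.014,-0.007,0.2,0,-0.014,-0.007,0.28,0,-0.014,-0.007,0.3,0,-0.014,-0.007,0.3,0]' >/dev/null
python3 go.py .4706 .358 .0325 -1.65
python3 - <<'E'
from h import *
g,Ks,Ps=cam("scene");f,_,_=cam("top")
crop(g,"j4.png",165,150,55,55,10)
E
```

```text
pos [0.4706 0.3577 0.0413] yaw -1.6506 Z [ 0.046 -0.032 -0.998] F [ 0.77  0.01 -0.1 ] w 0.0283 t 32.425 q [ 0.58  0.25  1.51 -0.05  1.35  2.25]
share [-0.005 -0.006  0.088] twist share -0.0003
```

View pics/j4.png

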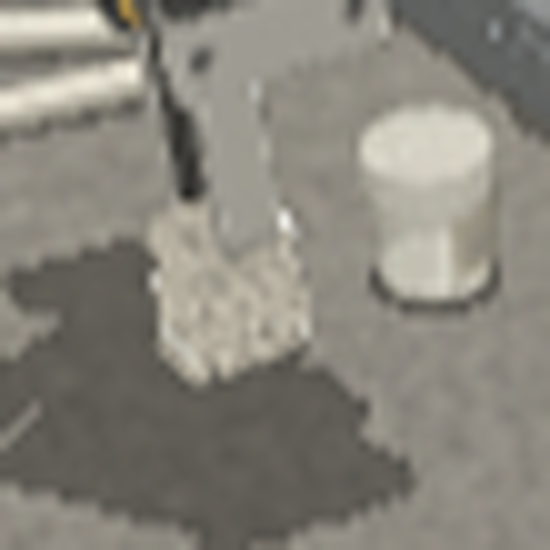

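```bash
python3 -m creep '[-0.003,-0.004,0.02,0,-0.005,-0.006,0.04,0,-0.005,-0.006,0.06,0,-0.005,-0.006,0.075,0,-0.005,-0.006,0.085,0,-0.005,-0.006,0.085,0]'
```

```text
time: 33.28
tool_pos: [0.4708, 0.3582, 0.0333]
tool_rot: [[0.996, -0.08, 0.047], [-0.078, -0.996, -0.032], [0.049, 0.028, -0.998]]
contact_force: [0.3, 0.8, -0.2]
gripper_width: 0.0282
```

```bash
python3 -m creep '[0,0,0.005,0,0,0,0.01,0,0,0,0.015,0,0,0,0.015,0]'
```

```text
time: 33.78
tool_pos: [0.4709, 0.3581, 0.0318]
tool_rot: [[0.996, -0.08, 0.046], [-0.078, -0.996, -0.032], [0.049, 0.028, -0.998]]
contact_force: [0.3, -0.0, -0.2]
gripper_width: 0.0282
```

```bash
python3 -m creep '[0,0,0.005,0,0,0,0.01,0,0,0,0.01,0,0,0,0.01,0]' - 3
python3 -m creep '[0,0,0.005,0,0,0,0.008,0,0,0,0.008,0]' - 3
python3 -m creep '[0,0,0,0]'
```

```text
time: 34.28
tool_pos: [0.4711, 0.3582, 0.0313]
tool_rot: [[0.996, -0.08, 0.047], [-0.078, -0.996, -0.031], [0.049, 0.027, -0.998]]
contact_force: [-1.4, -0.1, 4.5]
gripper_width: 0.0285
time: 34.65
tool_pos: [0.4712, 0.3582, 0.0306]
tool_rot: [[0.996, -0.08, 0.047], [-0.078, -0.996, -0.031], [0.05, 0.027, -0.998]]
contact_force: [-0.9, -1.0, 5.1]
gripper_width: 0.0283
time: 34.78
tool_pos: [0.4712, 0.3582, 0.0305]
tool_rot: [[0.996, -0.08, 0.047], [-0.078, -0.996, -0.031], [0.05, 0.027, -0.998]]
contact_force: [-1.4, -0.1, 3.9]
gripper_width: 0.0283
```

```bash
python3 -m creep '[0,0,-0.003,0,0,0,-0.003,0,0,0,-0.003,0,0,0,-0.003,0]' -0.15
python3 -m creep '[0,0,-0.1,0,0,0,-0.3,0,0,0,-0.6,0,-0.3,0,-0.8,0,-0.8,0,-0.8,0,-1,0,-0.8,0,-1,0,-0.8,0]'
python3 -m creep '[-0.3,0.3,0,0,-0.6,0.6,0,0,-0.6,0.6,0,0]' >/dev/null
python3 - <<'E'
from h import *
g,Ks,Ps=cam("scene");f,_,_=cam("top")
crop(g,"k1.png",165,150,55,55,10);crop(f,"k2.png",130,170,60,60,10)
E
```

```text
time: 35.28
tool_pos: [0.4711, 0.3582, 0.0305]
tool_rot: [[0.996, -0.08, 0.047], [-0.078, -0.996, -0.031], [0.049, 0.028, -0.998]]
contact_force: [0.1, -0.3, -0.4]
gripper_width: 0.0402
time: 36.15
tool_pos: [0.3673, 0.3687, 0.1059]
tool_rot: [[0.996, -0.078, 0.048], [-0.077, -0.997, -0.031], [0.05, 0.027, -0.998]]
contact_force: [1.0, 0.9, -0.5]
gripper_width: 0.0396
```

View pics/k1.png

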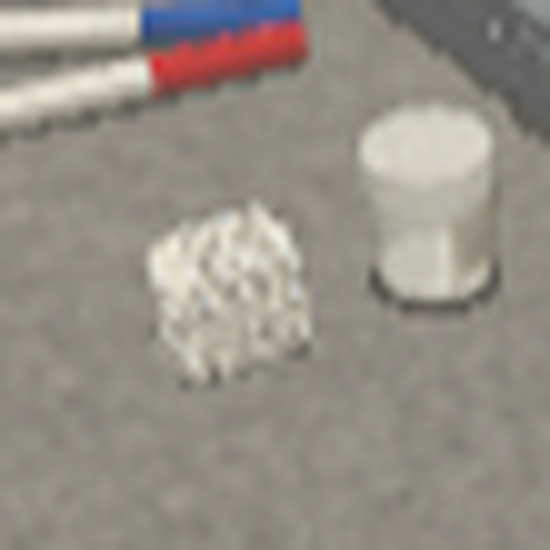

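View pics/k2.png

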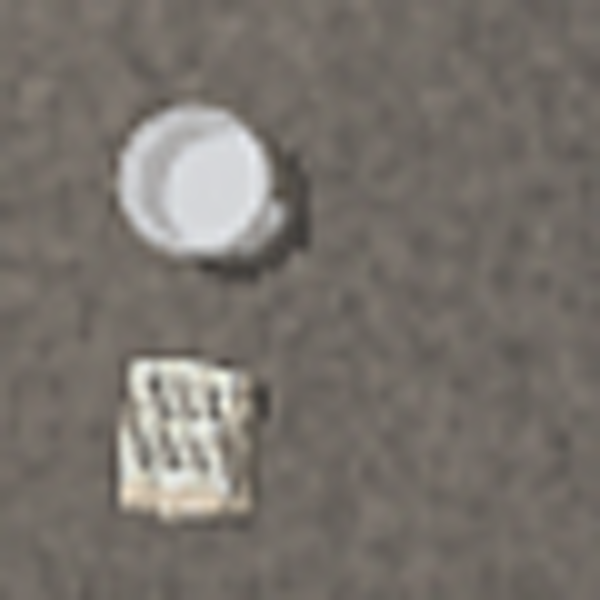

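Run:
```python
import m7
from h import *
f,K,P=cam("top")
m7.soft(f,(136,199,26,28),K,P,.035,"new pile")
o=cv2.imread("pics/top0.png")
a=np.hstack([o[200:228,138:162],f[200:228,138:162]]);cv2.imwrite("pics/k3.png",cv2.resize(a,None,fx=14,fy=14,interpolation=0))
```

```text
new pile c [0.4705 0.3599] phi long -0.1 phi short -0.067 pca -0.055
```

View pics/k3.png

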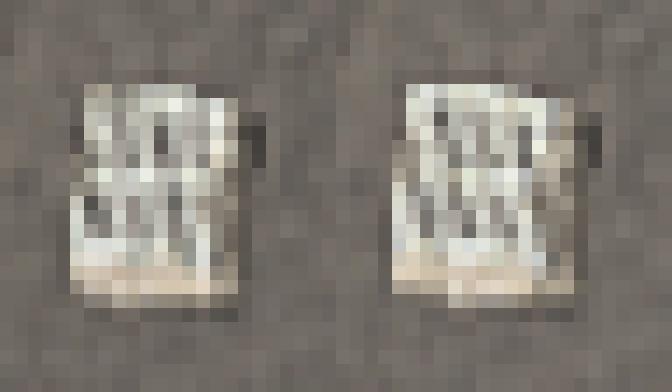

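```bash
python3 -m creep '[-0.1,0.5,-0.5,-0.1,-0.1,1,-1,-0.2,-0.1,1,-1,-0.3,-0.1,1,-1,-0.4,-0.1,1,-1,-0.5,-0.1,1,-1,-0.5,-0.1,1,-1,-0.5]' -0.62 >/dev/null
python3 go.py .39 -.06 .22 -.65
```

```text
pos [0.2824 0.2187 0.2072] yaw -0.6501 Z [ 0.049 -0.031 -0.998] F [-0.26 -0.04 -0.1 ] w 0.0178 t 37.65 q [ 0.55 -0.37  1.77 -0.05  1.72  1.19]
share [-1.567  2.546  0.01 ] twist share -0.0001
```

```bash
python3 -m creep '[-0.3,0.45,0,0,-0.55,0.87,0,0,-0.55,0.87,0,0]' >/dev/null
python3 -m creep '[-0.3,0.45,0,0,-0.55,0.87,0,0,-0.55,0.87,0,0]' >/dev/null
python3 -m creep '[-0.3,0.45,0,0,-0.55,0.87,0,0,-0.55,0.87,0,0]' >/dev/null
python3 go.py .4889 -.2826 .22 -.65
```

```text
pos [ 0.3908 -0.075   0.2214] yaw -0.6664 Z [ 0.048 -0.031 -0.998] F [-0.81 -0.44 -0.48] w 0.0179 t 38.775 q [-0.32 -0.3   1.69 -0.01  1.7   0.34]
share [-1.026  2.05   0.124] twist share -0.0082
```

```bash
python3 -m creep '[-0.3,0.45,0,0,-0.5,1,0,-0.008,-0.5,1,0,-0.008,-0.5,1,0,-0.008]' >/dev/null
python3 -m creep '[-0.3,0.45,0,0,-0.5,1,0,0,-0.5,1,0,0,-0.5,1,0,0]' >/dev/null
python3 go.py .4887 -.2822 .20 -.65
python3 - <<'E'
from h import *
g,Ks,Ps=cam("scene");f,_,_=cam("top")
crop(g,"l1.png",310,150,100,130,4)
E
```

```text
pos [ 0.4878 -0.2714  0.232 ] yaw -0.6462 Z [ 0.047 -0.028 -0.999] F [-0.39  0.1   0.43] w 0.0178 t 39.775 q [-0.61  0.06  1.35  0.    1.68  0.03]
share [-0.083  0.054  0.323] twist share 0.0019
```

View pics/l1.png

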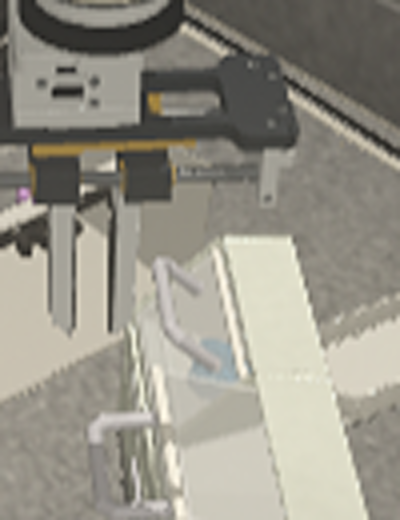

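```bash
python3 -m creep '[-0.08,0.05,0.2,0.002,-0.08,0.05,0.5,0.002,-0.08,0.05,0.6,0.002,-0.08,0.05,0.6,0.002]' >/dev/null
python3 go.py .4891 -.2825 .1615 -.648
python3 -m creep '[0,0,0,0]'>/dev/null
python3 go.py .4909 -.2836 .123 -.648
python3 - <<'E'
from h import *
g,Ks,Ps=cam("scene");f,_,_=cam("top")
crop(g,"l2.png",310,190,100,110,5)
E
```

```text
pos [ 0.4891 -0.2822  0.172 ] yaw -0.65 Z [ 0.047 -0.028 -0.999] F [-0.12  0.97  1.11] w 0.018 t 40.375 q [-0.63  0.09  1.44  0.    1.56  0.02]
share [-0.003 -0.004  0.105] twist share -0.001
pos [ 0.4895 -0.2825  0.1732] yaw -0.6501 Z [ 0.048 -0.029 -0.998] F [-0.   -0.9   0.18] w 0.0179 t 40.5 q [-0.63  0.09  1.44  0.    1.56  0.02]
share [-0.003 -0.01   0.502] twist share -0.001
```

View pics/l2.png

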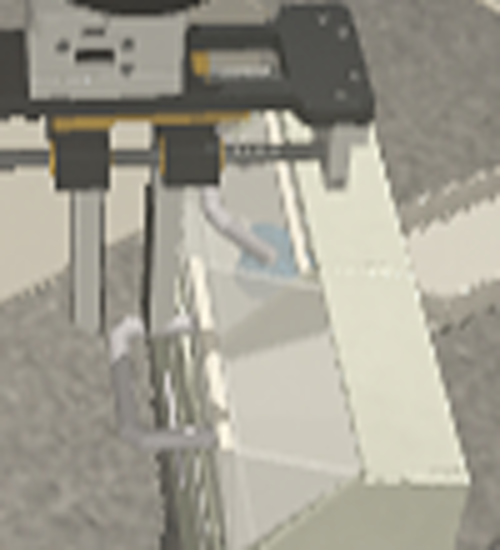

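```bash
python3 -m creep '[-0.003,-0.01,0.2,0,-0.003,-0.01,0.35,0,-0.003,-0.01,0.45,0,-0.003,-0.01,0.49,0,-0.003,-0.01,0.49,0]'
python3 -m creep '[0,0,0,0,0,0,0,0,0,0,0,0,0,0,0,0]' -1 25
python3 -m creep '[0,0.025,-0.022,0,0,0.05,-0.043,0,0,0.075,-0.063,0,0,0.1,-0.081,0,0,0.127,-0.098,0,0,0.155,-0.114,0,0,0.184,-0.128,0,0,0.214,-0.141,0,0,0.244,-0.152,0,0,0.275,-0.162,0,0,0.306,-0.17,0,0,0.306,-0.17,0]'
python3 go.py .5311 -.3142 .1398 -.648
```

```text
time: 41.22
tool_pos: [0.4909, -0.2836, 0.1241]
tool_rot: [[0.605, 0.795, 0.048], [0.796, -0.604, -0.029], [0.006, 0.056, -0.998]]
contact_force: [1.4, 0.4, 0.6]
gripper_width: 0.0176
time: 41.72
tool_pos: [0.493, -0.2851, 0.1249]
tool_rot: [[0.605, 0.794, 0.053], [0.796, -0.604, -0.032], [0.007, 0.062, -0.998]]
contact_force: [5.0, -3.9, -3.3]
gripper_width: 0.0083
time: 43.22
tool_pos: [0.5164, -0.303, 0.1431]
tool_rot: [[0.605, 0.795, 0.052], [0.796, -0.604, -0.032], [0.007, 0.061, -0.998]]
contact_force: [1.0, 0.5, -15.9]
gripper_width: 0.0078
pos [ 0.5164 -0.303   0.1431] yaw -0.6502 Z [ 0.052 -0.032 -0.998] F [  0.95   0.45 -15.87] w 0.0078 t 43.225 q [-0.63  0.17  1.41  0.01  1.51  0.02]
share [-0.     0.183  0.045] twist share -0.0011
```

```bash
python3 -m creep '[0,0.04,0.025,0,0,0.07,0.025,0,0,0.1,0.03,0,0,0.13,0.03,0,0,0.16,0.035,0,0,0.19,0.04,0,0,0.22,0.045,0,0,0.24,0.045,0,0,0.24,0.045,0]'
python3 go.py .5311 -.3142 .141 -.648
```

```text
time: 44.35
tool_pos: [0.5317, -0.3146, 0.1456]
tool_rot: [[0.605, 0.795, 0.045], [0.797, -0.604, -0.027], [0.006, 0.053, -0.999]]
contact_force: [-19.4, 14.2, 14.3]
gripper_width: 0.0082
pos [ 0.5317 -0.3146  0.1456] yaw -0.6496 Z [ 0.045 -0.027 -0.999] F [-19.35  14.24  14.3 ] w 0.0082 t 44.35 q [-0.63  0.21  1.35  0.    1.53  0.02]
share [-0.001 -0.01   0.046] twist share -0.0008
```

```bash
python3 -m creep '[0,0,0,0,0,0,0,0,0,0,0,0,0,0,0,0]' -0.5
python3 -m creep '[0,0,-0.3,0,0,0,-0.6,0,0,0,-1,0,0,0,-1,0]'
python3 -m creep '[0,-0.5,0,0,0.3,-1,0,0,0.3,-1,0,0,0.3,-1,0,0]'
python3 - <<'E'
from h import *
g,Ks,Ps=cam("scene");f,_,_=cam("top")
crop(f,"n1.png",325,120,110,100,5);crop(g,"n2.png",330,195,90,150,4)
cv2.imwrite("pics/n3.png",g)
o=cv2.imread("pics/top0.png"); d=np.abs(o[120:220,325:435].astype(int)-f[120:220,325:435]).max(2); print((d>40).sum())
E
```

```text
time: 44.85
tool_pos: [0.5323, -0.3152, 0.1462]
tool_rot: [[0.605, 0.795, 0.047], [0.796, -0.604, -0.028], [0.006, 0.055, -0.998]]
contact_force: [0.8, -0.1, -0.9]
gripper_width: 0.0231
time: 45.35
tool_pos: [0.5293, -0.3136, 0.2507]
tool_rot: [[0.605, 0.795, 0.054], [0.796, -0.604, -0.034], [0.006, 0.063, -0.998]]
contact_force: [-0.2, -0.5, 0.0]
gripper_width: 0.0234
time: 45.85
tool_pos: [0.4681, -0.2296, 0.2438]
tool_rot: [[0.605, 0.795, 0.054], [0.797, -0.604, -0.034], [0.006, 0.063, -0.998]]
contact_force: [0.5, 0.5, -0.6]
gripper_width: 0.0237
1598
```

View pics/n1.png

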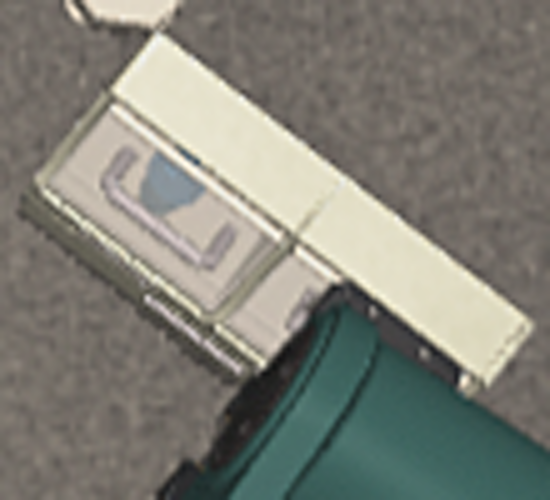

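View pics/n3.png

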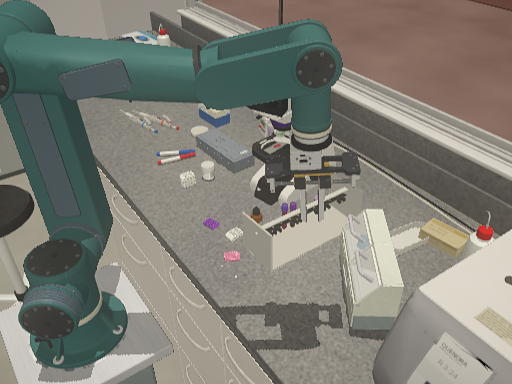

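```bash
python3 -m creep '[0.3,-0.5,0,0,0.6,-1,0,0,0.6,-1,0,0,0.6,-1,0,0]' >/dev/null
python3 -m creep '[0,0,0,0,0,0,0,0]'
python3 - <<'E'
from h import *
g,Ks,Ps=cam("scene");f,_,_=cam("top")
o=cv2.imread("pics/top0.png");s=cv2.imread("pics/scene0.png")
a=np.hstack([o[120:220,325:435],f[120:220,325:435]]);cv2.imwrite("pics/p1.png",cv2.resize(a,None,fx=3.6,fy=3.6,interpolation=2))
a=np.hstack([s[195:345,330:420],g[195:345,330:420]]);cv2.imwrite("pics/p2.png",cv2.resize(a,None,fx=4,fy=4,interpolation=2))
a=np.vstack([o[170:260,130:290],f[170:260,130:290]]);cv2.imwrite("pics/p3.png",cv2.resize(a,None,fx=3.3,fy=3.3,interpolation=2))
E
```

```text
time: 46.7
tool_pos: [0.4266, -0.1243, 0.2381]
tool_rot: [[0.607, 0.793, 0.054], [0.795, -0.606, -0.035], [0.005, 0.064, -0.998]]
contact_force: [0.1, -0.2, 0.8]
gripper_width: 0.0233
```

View pics/p1.png

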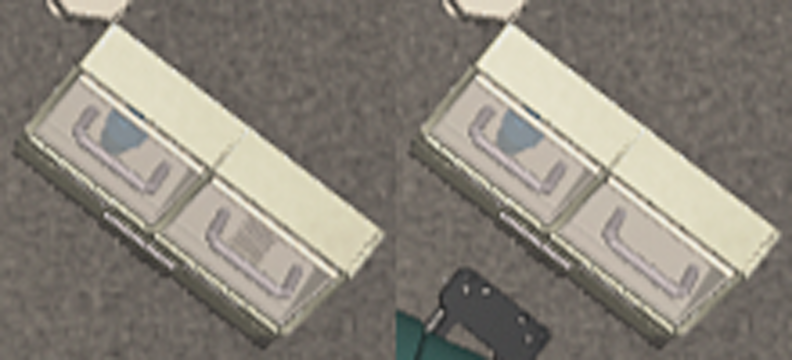

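View pics/p2.png

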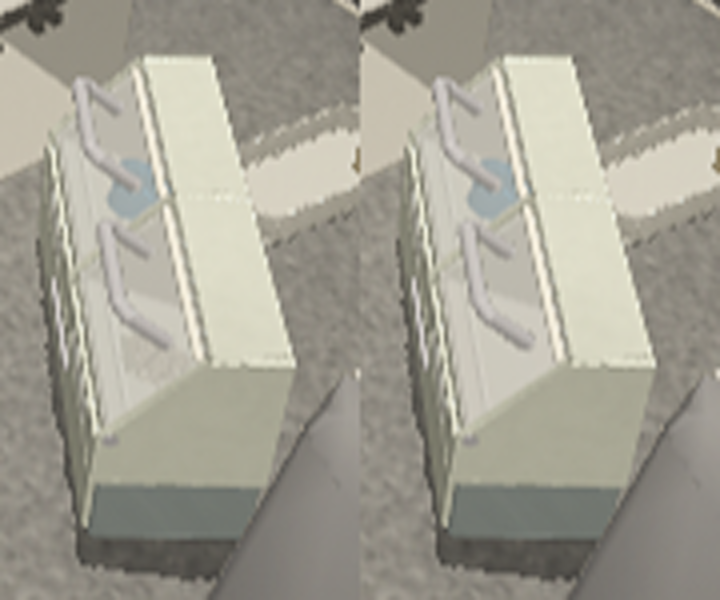

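View pics/p3.png

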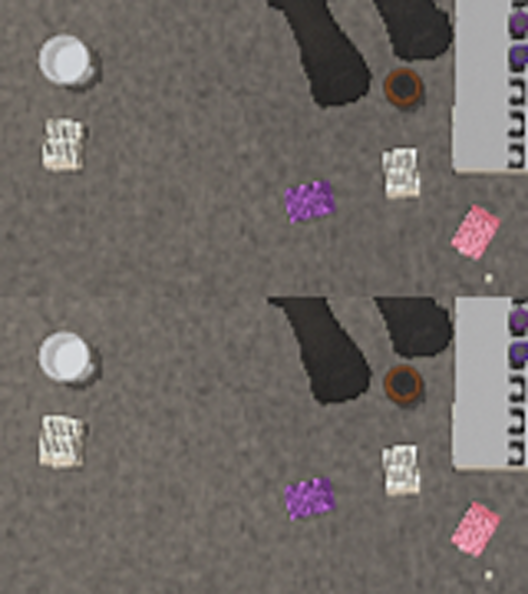

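```bash
python3 -c "
from workcell import env
print(env.get_state()['time'],env.close_job())"
```

```text
the job is handed in; nothing more can be done
46.8 None
```

The job is done and handed in at 46.8 s. The cassette lies flat on the pile next to the specimen jar, and both bins are shut.

- **Bin:** the cassette was in the right bin. I pulled that bin out until it pressed against its stop, with 26 N at the handle and no further movement.
- **Cassette:** the gripper could not be leaned to match the bin's tilted floor, so it came out pitched. I first laid it flat on the free worktop and picked it up again level. I then lowered it onto the jar's pile, felt about 4–5 N of contact at the expected height, and only then let go.
- **Closing:** I pushed the bin back until it met its shut stop, at about 24 N.

**Last checks:**
- **Bank:** both handles look the same as in the starting images, and the right bin is empty.
- **Surroundings:** the piles, jar, bottle and the pink and purple look-alikes show no visible shift, and the arm was touching nothing.
- **Placing:** the new top cassette is within about 1–2 mm of the pile's edges, which is as fine as the cameras resolve.
- **Disagreement:** my estimates of the pile's angle ranged mostly from about −0.04 to −0.10 rad, and a few poor ones fell outside that. I placed the cassette at −0.08 rad, and its edges looked parallel to the pile in the last picture.

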